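# Home, lock and load the dial of the tin coding machine

## Robot

A 6-joint arm with a two-finger parallel gripper is mounted at the origin on the work surface. World frame = base frame: x ahead of the robot, y to its left, z up, the work surface at z = 0. Lengths are in m, angles in rad, forces in N, time in s.
With the tool pointing down it reaches from about 0.4 to 0.825 m from the base axis. Payload 7 kg.
Tool frame: the origin (TCP) lies at the centre of the arm's flange, where the gripper is bolted on; the fingertips stand 178 mm ahead of it and the grasp point (between the pads) lies 159 mm ahead of it; z points along the fingers, y is the direction in which the jaws open and shut (so a half turn about z gives the same grasp; the last joint's range is limited). The gripper opens to 88 mm and grips with 3 to 60 N. Pads are 19 mm wide; open, the fingers measure 130 mm over their backs; the gripper's body (78 mm by 193 mm) begins 47 mm behind the grasp point.
Start: joints at [1.423, 0.359, 0.012, 0, -1.224, -0.288], TCP at [0.285, 0.612, 0.405] pointing down, gripper open.
Joint ranges: [-3.07, 3.07], [-1.43, 2.12], [-1.02, 1.25], [-3.03, 1.67], [-3.05, -0], [-3.03, 3.03]. Speed limits (rad/s): [2.39, 2.39, 3.01, 3.14, 3.14, 3.14].

## Interface

Orientations are given as [roll, pitch, yaw] about the fixed x, y, z axes, in that order (R = Rz(yaw) Ry(pitch) Rx(roll)).
In Python, from station import arm gives the robot as it stands.
- The arm moves only by the shell command python3 -m handwheel 'ROWS' [OPENING] [FORCE]. ROWS is JSON, a list of rows, each a list of 4 numbers: the shift along the world's x, y, z in cm, then the turn about the world's z in rad. In form: [[dx, dy, dz, yaw], ...]. A call has 1 to 20 rows; each row shifts and turns the commanded pose from where the row before left it; what a row does not reach is not made up. A row lasts 1/10 s, in which the tool goes at most 50 mm and 8.59 degrees, less where a joint would pass 70% of its speed; a pose out of reach is approached as far as the arm can. A call is refused whole if a number of a shift passes 5 or a number of a turn 0.15, either way. A call with a gripper value outside its range is refused whole. OPENING is the closure, from 0 (fully open) to 1 (shut), set as the call begins (- or left out, the last holds). The fingers move at their own pace and stop on an object; FORCE is the grip in N (left out, the last holds). Time passes only in rows, so rows that do not move let the fingers close. It gives the time, the measured TCP pose, the force and the opening at its end, in the units of the state.
- arm.get_state(): the state, without advancing time (a new reading comes with each control period).
- arm.grab_frame(name): name is "scene" or "side" or "wrist"; returns a dict with "image" (420x560x3 uint8, red, green, blue), "depth" (420x560 float32, m along the optical axis (not along the pixel's ray), 0 where there is no reading), "vfov" (degrees; the focal length in pixels is half the picture's height over the tangent of half this angle, whatever the lens; pixels are square), "cx", "cy" (the principal point, pixels), "rvec" (rotation vector, rad) and "tvec" (3), from world to camera coordinates, as OpenCV has them. Camera axes: x right, y down, z forward; pixel columns grow to the right and rows downward; lengths in m; the calibration is good to about 2 mm. A picture is of the moment at which its call begins.
- arm.job_done(): hands the job in, once; it reports no verdict.
The state is a dict: "t": time; "q": joint angles; "qd": joint speeds; "joint_efforts": joint torques, N m; "eef_pos": TCP position; "ee_rot": TCP orientation; "force": force on the tool from outside, world axes, zero at the start; "moment": the same for the moment, N m; "width": finger opening in m.
Only numpy, scipy, OpenCV 4.12 (cv2) and the standard library are available. Lean on these libraries where they do the work, as an engineer would, in place of code of your own. Each camera call takes 0.05 s, during which the arm holds its last target.

## Task

Get the date-coding machine ready for its next batch of tea tins: turn the dial until its engraved mark faces the fixed pointer, then take the locating pin out of its parking hole and drive it fully home through the dial into the base. With the dial locked, stand every tin from the paper sheet upright and fully down in a nest of its own, and only then pull the pin and put it back fully down in its parking hole, leaving the dial on its mark and the other things on the bench where they are.

Things in the scene. Friction and masses are not known exactly. Their poses are not given: they have to be found in the camera images.
- dial (a joint): Turning angle of the dial about its vertical axis, rad, growing counter-clockwise seen from above; it turns without end either way, and every whole turn (0 or 6.283) is home, where the mark faces the pointer. It turns stiffly (0.3 N m, about 2 N at the rim) and stays where it is left.
- dial_hub (a point): Centre of the dial, on its axis, on the plate's upper face, 76 mm above the bench. The dial is an aluminium turntable 288 mm across. Its edge is a raised rim, the hand grip for turning it: 12 mm thick (radius 132 to 144 mm), top 28 mm above the plate; 32 mm is free between rim and nests. A hub 56 mm wide, 20 mm high stands in the middle. Axes turn with the dial: x points away from the mark, z up.
- mark (a point): The engraved mark: one dark groove 5 mm wide across the rim and down its faces and over the plate's edge, the only one on the dial. The point lies on the outer top edge of the rim, 144 mm from the dial's axis.
- pointer_tip (a point): Tip of the fixed pointer, a black pointed blade 22 mm wide, 36 mm long, on a post at the front of the base (toward the robot), level with the rim's top, 148 mm from the dial's axis and pointing at it. The mark is home when straight in front of this tip (4 mm gap). Axes are the machine's: x from the pointer to the dial's centre, y to the left, z up.
- dial_hole (a point): Mouth of the locating hole in the dial: a through hole 14 mm in diameter in the 10 mm plate, with a dark ring round it, on the line from the mark to the centre, 110 mm from the dial's axis. Point: centre of the mouth, on the plate's upper face.
- base_hole (a point): Mouth of the matching hole in the fixed base under the dial, 13.4 mm in diameter, 54 mm deep, on the line from the pointer to the dial's centre, 110 mm from the axis. Point: centre of the mouth, 60 mm above the bench, 16 mm below the plate's upper face. The dial covers it unless home. The base is a block 60 mm high, its front edge 185 mm before the axis, its back 155 mm behind, its sides 155 mm left and right.
- park_hole (a point): Mouth of the pin's parking hole, 13.4 mm in diameter and 54 mm deep, with a dark ring, in the front left corner of the base's upper face, 60 mm above the bench. Point: centre of the mouth. It is 130 mm toward the pointer side and 140 mm to the left of the dial's axis.
- pin: Locating pin, 160 g: steel shank 12 mm in diameter, 50 mm long, its last 8 mm tapered to 6 mm, under a black upright handle 23 mm in diameter, 80 mm tall (26 mm shoulder at its foot). Origin: on its axis where handle and shank meet; z up along the handle. Fully down, the origin lies at the mouth of its hole (in the dial: on the plate's upper face). It starts in the parking hole.
- nest0 (a point): Nest 0 of the dial's five: a white collar on the plate, 58 mm bore, 64 mm outside, 16 mm high; the plate is its floor. Centres 68 mm from the dial's axis, 80 mm apart. Point: centre of its floor, 76 mm above the bench. It turns with the dial; from above, nest 0 lies 36 degrees counter-clockwise of the line from centre to mark, the others follow every 72 degrees.
- nest1 (a point): Nest 1 of the dial's five: a white collar on the plate, 58 mm bore, 64 mm outside, 16 mm high; the plate is its floor. Centres 68 mm from the dial's axis, 80 mm apart. Point: centre of its floor, 76 mm above the bench. It turns with the dial; from above, nest 0 lies 36 degrees counter-clockwise of the line from centre to mark, the others follow every 72 degrees.
- nest2 (a point): Nest 2 of the dial's five: a white collar on the plate, 58 mm bore, 64 mm outside, 16 mm high; the plate is its floor. Centres 68 mm from the dial's axis, 80 mm apart. Point: centre of its floor, 76 mm above the bench. It turns with the dial; from above, nest 0 lies 36 degrees counter-clockwise of the line from centre to mark, the others follow every 72 degrees.
- nest3 (a point): Nest 3 of the dial's five: a white collar on the plate, 58 mm bore, 64 mm outside, 16 mm high; the plate is its floor. Centres 68 mm from the dial's axis, 80 mm apart. Point: centre of its floor, 76 mm above the bench. It turns with the dial; from above, nest 0 lies 36 degrees counter-clockwise of the line from centre to mark, the others follow every 72 degrees.
- nest4 (a point): Nest 4 of the dial's five: a white collar on the plate, 58 mm bore, 64 mm outside, 16 mm high; the plate is its floor. Centres 68 mm from the dial's axis, 80 mm apart. Point: centre of its floor, 76 mm above the bench. It turns with the dial; from above, nest 0 lies 36 degrees counter-clockwise of the line from centre to mark, the others follow every 72 degrees.
- tin0: A plain lidded aluminium tea tin, a cylinder 54 mm in diameter, 70 mm tall, about 60 g, starting upright on the paper sheet to the right of the machine, next tin at least 75 mm away centre to centre. Origin: centre of its underside; z up along its axis. Three to five such tins are present in a run; an absent one has no pose.
- tin1: A plain lidded aluminium tea tin, a cylinder 54 mm in diameter, 70 mm tall, about 60 g, starting upright on the paper sheet to the right of the machine, next tin at least 75 mm away centre to centre. Origin: centre of its underside; z up along its axis. Three to five such tins are present in a run; an absent one has no pose.
- tin2: A plain lidded aluminium tea tin, a cylinder 54 mm in diameter, 70 mm tall, about 60 g, starting upright on the paper sheet to the right of the machine, next tin at least 75 mm away centre to centre. Origin: centre of its underside; z up along its axis. Three to five such tins are present in a run; an absent one has no pose.
- tin3: A plain lidded aluminium tea tin, a cylinder 54 mm in diameter, 70 mm tall, about 60 g, starting upright on the paper sheet to the right of the machine, next tin at least 75 mm away centre to centre. Origin: centre of its underside; z up along its axis. Three to five such tins are present in a run; an absent one has no pose.
- tin4: A plain lidded aluminium tea tin, a cylinder 54 mm in diameter, 70 mm tall, about 60 g, starting upright on the paper sheet to the right of the machine, next tin at least 75 mm away centre to centre. Origin: centre of its underside; z up along its axis. Three to five such tins are present in a run; an absent one has no pose.
- gift_box: Bystander: a closed red gift box, 120 x 180 x 85 mm, standing on the bench beyond the tins. Origin: centre of its underside.
- label_roll: Bystander: a roll of blank labels lying flat, 84 mm in diameter, 45 mm high, on the bench beyond the tins. Origin: centre of its underside.
- tape_stand: Bystander: a grey desk tape stand with a roll, 150 x 60 mm, about 105 mm high, to the left of the machine. Origin: centre of its underside.
There are look-alikes about, which are no part of the job. What is shaped like the tin4 but blue is not meant. What is shaped like the tin2 but green is not meant.

How it is judged:
By the outcome, as a careful person would: the job done as asked, in the order asked, and still so for the second after the job is handed in, with the robot touching nothing.
Of tin0, tin1, tin2, tin3, tin4 only 3 to 5 are there at a start; the rules pass over those that are not, and their reading is None.
At some moment in a run one of tin0, tin1, tin2, tin3, tin4 may be knocked a few centimetres aside while the robot is not near it.
It also fails if it takes over 210 s, if anything falls off the work surface, if the arm or the gripper's body presses on something with over 40 N, if the wrist force passes 120 N, or if a joint passes its speed limit or range.

## Working session

There is one attempt and no reset: what is moved stays moved. The work goes in short steps, Python scripts to look and compute and a shell command to move; the robot and the scene stay as the last step left them, time stands still between calls to the robot, and variables do not carry over. Pictures are saved under pics/ and viewed, and the job is handed in when it is done.

```bash
ls; mkdir -p pics
cat > h.py <<'E'
import numpy as np, cv2
from station import arm
def grab(n):
    f=arm.grab_frame(n); return f
def save(f,name): cv2.imwrite('pics/'+name+'.png',cv2.cvtColor(f['image'],cv2.COLOR_RGB2BGR))
def K(f):
    h,w=f['image'].shape[:2]; fl=h/2/np.tan(np.radians(f['vfov'])/2)
    return fl,f['cx'],f['cy']
def Rt(f):
    return cv2.Rodrigues(np.array(f['rvec'],float))[0],np.array(f['tvec'],float).reshape(3)
def ray(f,u,v):
    fl,cx,cy=K(f);R,t=Rt(f)
    d=R.T@np.array([(u-cx)/fl,(v-cy)/fl,1.]); return -R.T@t,d
def onz(f,u,v,z):
    o,d=ray(f,u,v); return o+d*(z-o[2])/d[2]
def proj(f,p):
    fl,cx,cy=K(f);R,t=Rt(f);c=R@np.array(p,float)+t
    return fl*c[0]/c[2]+cx,fl*c[1]/c[2]+cy
def cloud(f):
    fl,cx,cy=K(f);R,t=Rt(f);d=f['depth'];v,u=np.mgrid[:d.shape[0],:d.shape[1]]
    c=np.stack([(u-cx)/fl*d,(v-cy)/fl*d,d],-1)
    P=(c-t)@R; P[d<=0]=np.nan; return P
E
python3 - <<'E'
from h import *
s=arm.get_state()
for k,v in s.items(): print(k,np.round(v,4))
for n in ['scene','side','wrist']:
    f=grab(n); save(f,n+'0'); print(n,f['vfov'],f['cx'],f['cy'],np.round(-Rt(f)[0].T@Rt(f)[1],3), (f['depth']>0).mean())
E
```

```text
pics
t 0.0
q [ 1.4231e+00  3.5940e-01  1.1100e-02 -4.0000e-04 -1.2241e+00 -2.8810e-01]
qd [-0.0004  0.0008 -0.0005  0.0004 -0.0008  0.0007]
joint_efforts [-4.00000e-04 -5.82718e+01  2.93058e+01  6.99740e+00  7.00000e-03
 -1.00000e-04]
eef_pos [0.2848 0.6117 0.4037]
ee_rot [ 3.140e+00 -1.000e-04 -4.359e-01]
force [-0.2336 -1.0147  1.1081]
moment [ 0.0513  0.0412 -0.05  ]
width 0.0874
scene 43.35199062661543 283.3866152638595 217.34283539408474 [ 1.486 -0.08   1.205] 0.9948724489795918
side 47.96503315221028 277.35075809019133 208.56188036555113 [-0.247 -0.678  1.256] 0.9962329931972789
wrist 63.114347302959864 279.23055576833633 210.86545067244234 [0.353 0.581 0.385] 0.9958078231292516
```

View pics/scene0.png

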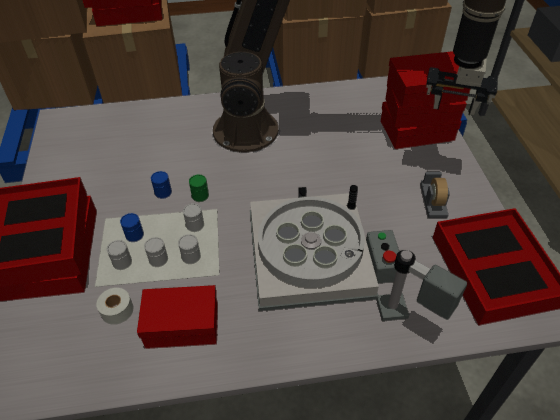

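View pics/side0.png

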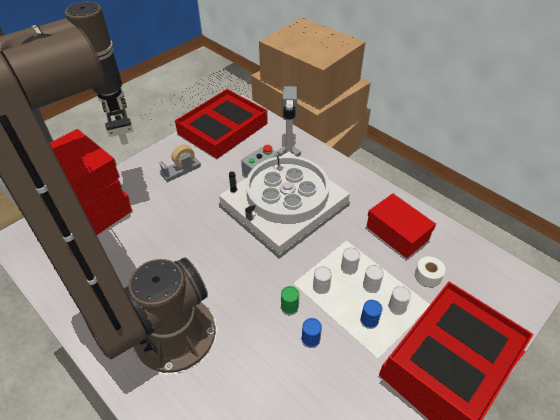

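View pics/wrist0.png

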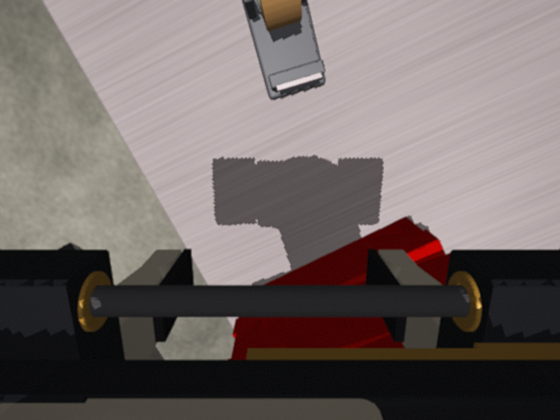

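Run:
```python
from h import *
a=grab('scene');b=grab('side')
A=cv2.resize(a['image'][170:320,240:400],None,fx=4,fy=4,interpolation=cv2.INTER_CUBIC)[...,::-1]
B=cv2.resize(b['image'][140:260,210:360],None,fx=5,fy=5,interpolation=cv2.INTER_CUBIC)[...,::-1]
cv2.imwrite('pics/za.png',A);cv2.imwrite('pics/zb.png',B)
for n,f in (('a',a),('b',b)):
    P=cloud(f); 
    # rim-top points z ~0.104
    m=(abs(P[...,2]-0.104)<0.004)&(P[...,0]>0.3)&(P[...,0]<0.95)&(abs(P[...,1])<0.5)
    pts=P[m]; 
    r=cv2.minEnclosingCircle(pts[:,:2].astype(np.float32)); print(n,len(pts),r,np.nanmedian(pts,0))
    # bound of base
    m=(abs(P[...,2]-0.06)<0.004)&(P[...,0]>0.3)&(P[...,0]<1.0)&(abs(P[...,1])<0.3)
    print(cv2.minAreaRect(P[m][:,:2].astype(np.float32)))
```

```text
a 1311 ((0.6121987104415894, -0.09495127201080322), 0.44918426871299744) [0.60746194 0.12214933 0.10318574]
((0.5663520693778992, -0.0004826188087463379), (0.5269401669502258, 0.5990713238716125), 0.10986725240945816)
b 751 ((0.6695446372032166, -0.09225592017173767), 0.4162439703941345) [0.5669238  0.12529057 0.10415943]
((0.5488117337226868, 0.02014300227165222), (0.6386375427246094, 0.4031716287136078), 79.18495178222656)
```

View pics/za.png

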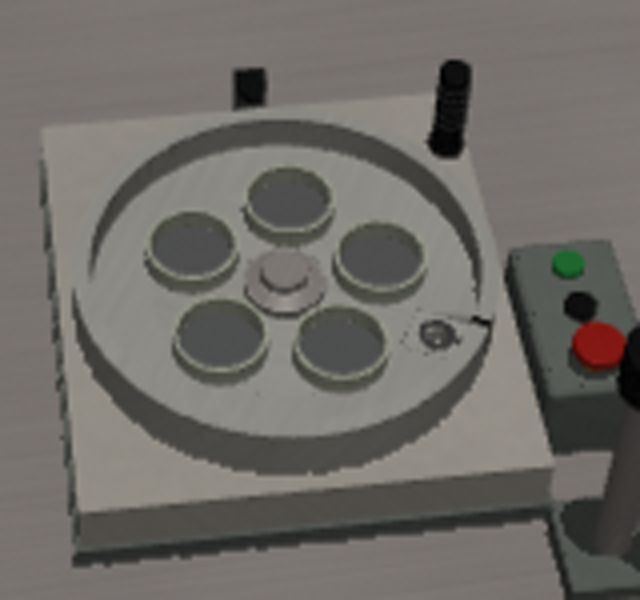

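View pics/zb.png

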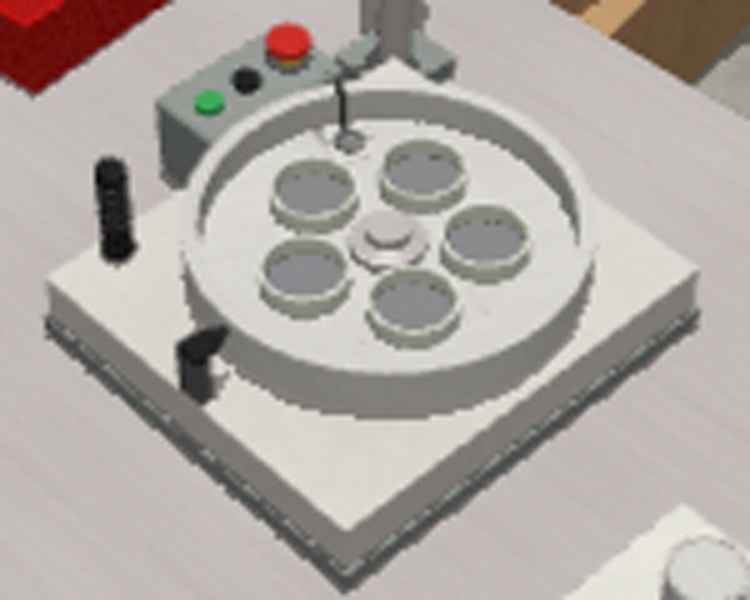

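Run:
```python
from h import *
from scipy.optimize import least_squares
for n,uv in (('scene',(312,238)),('side',(287,187))):
    f=grab(n);P=cloud(f);c=onz(f,*uv,0.096)[:2];print(n,'guess',c)
    for it in range(3):
        r=np.hypot(P[...,0]-c[0],P[...,1]-c[1])
        m=(abs(P[...,2]-0.104)<0.0025)&(abs(r-.138)<0.014)
        q=P[m]
        s=least_squares(lambda x:np.hypot(q[:,0]-x[0],q[:,1]-x[1])-x[2],[*c,.138],loss='soft_l1',f_scale=.003).x;c=s[:2]
    print('rim',len(q),s,np.median(q[:,2]))
    r=np.hypot(P[...,0]-c[0],P[...,1]-c[1])
    m=(abs(P[...,2]-0.06)<0.003)&(r>.15)&(r<.27)
    lab=cv2.connectedComponents(m.astype(np.uint8))[1]
    k=np.bincount(lab[m]).argmax(); q=P[lab==k]
    R=cv2.minAreaRect(q[:,:2].astype(np.float32));print('base',R,cv2.boxPoints(R).round(4).tolist(),np.median(q[:,2]))
    # hub top
    m=(abs(P[...,2]-.096)<.004)&(r<.03);print('hub',P[m].mean(0),m.sum())
    # collars
    m=(abs(P[...,2]-.092)<.003)&(r>.03)&(r<.105); q=P[m]
    print('collars',len(q),q.mean(0))
    # pin handle top
    th=None
    m=(P[...,2]>.10)&(P[...,2]<.145)&(r>.16)&(r<.22)&(P[...,0]<c[0])&(P[...,1]>c[1]+.05)
    q=P[m];print('pin pts',len(q),q.min(0),q.max(0),q.mean(0)); t=q[q[:,2]>.136];print('pintop',t.mean(0),len(t))
    m=(P[...,2]>.07)&(P[...,2]<.115)&(r>.15)&(r<.21)&(P[...,0]<c[0])&(abs(P[...,1]-c[1])<.06);q=P[m];print('pointer',q.min(0),q.max(0),q[np.argmin(np.hypot(*(q[:,:2]-c).T))], np.median(q,0))
```

```text
scene guess [0.60239715 0.1250606 ]
rim 846 [0.5984416  0.12241382 0.13792755] 0.10363070899614124
base ((0.5810560584068298, 0.055793460458517075), (0.1757238358259201, 0.3437335193157196), 87.89246368408203) [[0.40610000491142273, -0.025699999183416367], [0.7495999932289124, -0.03830000013113022], [0.7559999823570251, 0.13729999959468842], [0.4124999940395355, 0.14990000426769257]] 0.059611138742952485
hub [0.5996324  0.12281949 0.09521458] 80
collars 346 [0.60250379 0.12379674 0.09134382]
pin pts 112 [0.4610812  0.25587315 0.10062139] [0.48698719 0.27901541 0.14395336] [0.47861501 0.26604881 0.1250577 ]
pintop [0.47511703 0.26678163 0.13899525] 37
pointer [0.40961607 0.11882276 0.07110258] [0.45587768 0.17048987 0.10754999] [0.45587768 0.17048987 0.0974368 ] [0.42536624 0.12821625 0.10086641]
side guess [0.58833947 0.11517677]
rim 497 [0.59505101 0.12118647 0.1384218 ] 0.10400993966502849
base ((0.4696902632713318, 0.0544872023165226), (0.16926512122154236, 0.12635762989521027), 88.04637145996094) [[0.40369999408721924, -0.027899999171495438], [0.5299000144004822, -0.03220000118017197], [0.5357000231742859, 0.13689999282360077], [0.40939998626708984, 0.1412000060081482]] 0.06031607032141349
hub [0.59572162 0.12059214 0.09602473] 48
collars 257 [0.59609686 0.12015322 0.09156807]
pin pts 78 [0.45848319 0.25261815 0.10097342] [0.48281744 0.28275362 0.14455541] [0.46875409 0.26281688 0.12632558]
pintop [0.47092162 0.26571362 0.13919147] 29
pointer [0.41084143 0.11434087 0.07024853] [0.44443788 0.14024548 0.10927292] [0.44443788 0.12358392 0.10465131] [0.41865113 0.12487292 0.10026525]
```

Run:
```python
from h import *
c=np.array([.5967,.1218])
for n,uv,mk in (('scene',(349.25,253.75),(362.5,250)),('side',(280,168.3),(277.6,155.6))):
    f=grab(n); 
    for p,z in ((uv,.076),(mk,.104)):
        h=onz(f,*p,z)[:2]; d=h-c; print(n,h,np.hypot(*d),np.degrees(np.arctan2(d[1],d[0])))
    P=cloud(f)
    for (name) in ['tins']:
        m=(abs(P[...,2]-.07)<.004)&(P[...,1]<-.1)&(P[...,0]>.2)&(P[...,0]<1)
        nb,lab,st,_=cv2.connectedComponentsWithStats(m.astype(np.uint8))
        for k in range(1,nb):
            if st[k,4]<20: continue
            q=P[lab==k]; (cc,r)=cv2.minEnclosingCircle(q[:,:2].astype(np.float32))
            print(n,st[k,4],np.round(cc,4),round(r,4),q[:,2].mean().round(4),f['image'][lab==k].mean(0).round(0))
```

```text
scene [0.65577723 0.21728294] 0.11228139016728951 58.254080329638555
scene [0.6697278  0.24720979] 0.14512296579412262 59.787185462693735
scene 120 [ 0.2675 -0.2919] 0.0287 0.0686 [ 22.  52. 107.]
scene 130 [ 0.3019 -0.1755] 0.0287 0.0687 [29. 87. 40.]
scene 62 [ 0.3792 -0.4957] 0.0627 0.0696 [88.  8.  7.]
scene 148 [ 0.4229 -0.1977] 0.029 0.0688 [130. 128. 123.]
scene 152 [ 0.4324 -0.3755] 0.0281 0.0685 [ 23.  52. 107.]
scene 191 [ 0.5398 -0.2099] 0.0292 0.0688 [130. 128. 123.]
scene 176 [ 0.5352 -0.3064] 0.0292 0.0687 [131. 129. 124.]
scene 191 [ 0.5289 -0.4047] 0.0285 0.0689 [129. 127. 122.]
scene 119 [ 0.6075 -0.5441] 0.0504 0.0699 [81.  6.  5.]
scene 27 [ 0.6089 -0.6197] 0.0192 0.0702 [63.  4.  3.]
scene 102 [ 0.8187 -0.2704] 0.066 0.0702 [63.  4.  4.]
scene 31 [ 0.8268 -0.1789] 0.0219 0.07 [63.  4.  3.]
side [0.65410419 0.21395331] 0.10857013505410075 58.08037520845755
side [0.67511995 0.24683843] 0.14759504469036466 57.90542988796224
side 83 [ 0.6955 -0.2388] 0.0892 0.0699 [104.  13.   9.]
side 179 [ 0.5368 -0.2139] 0.028 0.0696 [206. 204. 200.]
side 189 [ 0.532  -0.3055] 0.0289 0.0696 [207. 205. 200.]
side 202 [ 0.4175 -0.1974] 0.0287 0.0697 [205. 203. 198.]
side 212 [ 0.2985 -0.1767] 0.0277 0.0698 [ 67. 159.  87.]
side 213 [ 0.5251 -0.4066] 0.0284 0.07 [208. 206. 201.]
side 231 [ 0.4304 -0.3769] 0.0282 0.0697 [ 60. 109. 186.]
side 251 [ 0.2647 -0.2915] 0.0283 0.0695 [ 62. 110. 188.]
side 82 [ 0.3127 -0.6515] 0.0427 0.07 [109.  13.  10.]
```

```bash
python3 -m handwheel '[[1,-4,0,-0.06],[1.5,-4.5,0,-0.066],[1.5,-4.5,0,-0.066],[1.5,-4.5,0,-0.066],[1.5,-4.5,0,-0.066],[1.5,-4.5,0,-0.066],[1.5,-4.5,0,-0.066],[1.5,-4.5,0,-0.066],[1.5,-4.5,0,-0.066],[1.5,-4.5,0,-0.066],[1.5,-4.5,0,-0.066],[1.5,-4.5,0,-0.066],[0.7,-0.2,0,0],[0,0,0,0],[0,0,0,0],[0,0,0,0]]' 0
python3 - <<'E'
from h import *
f=grab('wrist');save(f,'w1');print(arm.get_state()['q'])
c=np.array([.5967,.1218])
print(proj(f,[*c,.096]))
E
```

```text
t: 2.05
eef_pos: [0.4666, 0.0758, 0.4047]
ee_rot: [-3.142, 0.0, -1.22]
force: [0.1, 0.2, 0.1]
width: 0.0879
[ 5.79000829e-01  1.95928458e-02 -4.16040290e-01 -9.33854415e-05
 -1.13506456e+00 -2.27913205e-01]
(np.float64(121.55962608775002), np.float64(199.41397917183752))
```

View pics/w1.png

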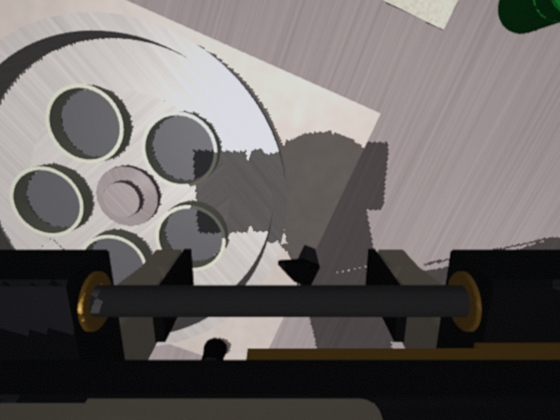

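Run:
```python
from h import *
f=grab('wrist')
P=cloud(f);c=np.array([.5967,.1218])
for it in range(3):
    r=np.hypot(P[...,0]-c[0],P[...,1]-c[1])
    m=(abs(P[...,2]-0.104)<0.004)&(abs(r-.138)<0.012);m[245:]=0
    q=P[m];from scipy.optimize import least_squares
    s=least_squares(lambda x:np.hypot(q[:,0]-x[0],q[:,1]-x[1])-x[2],[*c,.138],loss='soft_l1',f_scale=.002).x;c=s[:2]
print('rim',s,len(q),np.median(q[:,2]))
m=(abs(P[...,2]-.096)<.003)&(r<.03);print('hub',P[m].mean(0),m.sum())
ks=[(87,122),(181,147),(48,199),(192,236)]
for u,v in ks:
    p=onz(f,u,v,.092)[:2]; print(p, np.hypot(*(p-c)),np.degrees(np.arctan2(*(p-c)[::-1])))
# white collars by depth
m=(abs(P[...,2]-.092)<.0025)&(r<.11)&(r>.03);m[245:]=0
nb,lab,st,ce=cv2.connectedComponentsWithStats(m.astype(np.uint8))
for k in range(1,nb):
    if st[k,4]>150:
        q=P[lab==k]; e=cv2.minEnclosingCircle(q[:,:2].astype(np.float32)); print(ce[k],st[k,4],e, np.degrees(np.arctan2(e[0][1]-c[1],e[0][0]-c[0])))
```

```text
rim [0.59581404 0.11995337 0.13620123] 7396 0.10475943603435946
hub [0.59639114 0.12084653 0.09657358] 1060
[0.64003164 0.06828466] 0.06800626839732948 -49.443394545991346
[0.56113503 0.0611675 ] 0.06825255967125259 -120.53724050657357
[0.65928908 0.145607  ] 0.06846305450154254 22.006237874931703
[0.53003118 0.13518871] 0.06752406325898883 166.96017442337393
[ 83.347487   121.65337955] 1154 ((0.6412244439125061, 0.07000977545976639), 0.03284379467368126) -47.72182843421146
[178.03099174 147.90495868] 968 ((0.5618107914924622, 0.06361841410398483), 0.03233667463064194) -121.11478151610306
[ 45.67683508 199.64346997] 1049 ((0.6597018241882324, 0.14796149730682373), 0.0329129658639431) 23.672433509223872
[190.06355932 219.82838983] 472 ((0.5309621691703796, 0.13707008957862854), 0.032127514481544495) 165.2147715849986
[111.45982143 238.08482143] 224 ((0.5978613495826721, 0.16872341930866241), 0.023268036544322968) 87.59619750150333
```

```bash
python3 -m handwheel '[[0,-0.2,-2,0],[0,0,-4,0],[0,0,-3,0],[0,0,0,0],[0,0,0,0],[0,0,0,0],[0,0,0,0]]' 0.7 20
python3 - <<'E'
from h import *
save(grab('side'),'s2');save(grab('wrist'),'w2')
E
```

```text
t: 2.85
eef_pos: [0.4675, 0.0734, 0.3163]
ee_rot: [-3.139, 0.0, -1.221]
force: [-0.7, 0.4, 0.2]
width: 0.0369
```

View pics/w2.png

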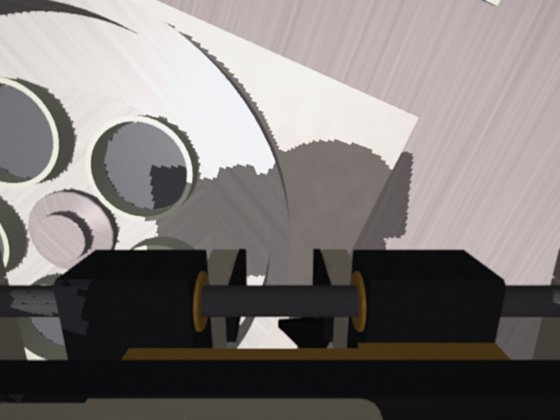

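View pics/s2.png

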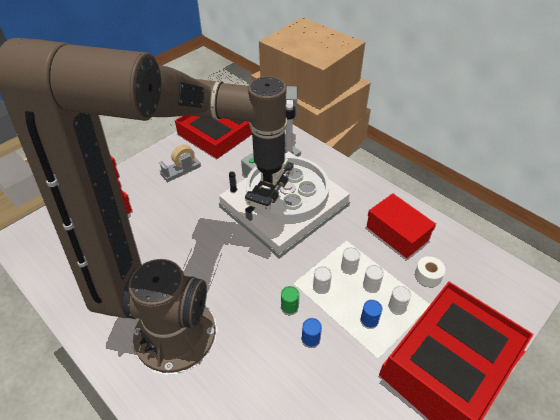

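```bash
python3 -m handwheel '[[-0.1,0,0,0],[0,0,-2,0],[0,0,-1.5,0],[0,0,-1,0],[0,0,-0.8,0],[0,0,0,0],[0,0,0,0],[0,0,0,0]]' 0.7 20
python3 - <<'E'
from h import *
f=grab('wrist');save(f,'w3')
E
```

```text
t: 3.75
eef_pos: [0.4662, 0.073, 0.2622]
ee_rot: [-3.141, 0.0, -1.222]
force: [0.3, -1.2, 0.9]
width: 0.0266
```

View pics/w3.png

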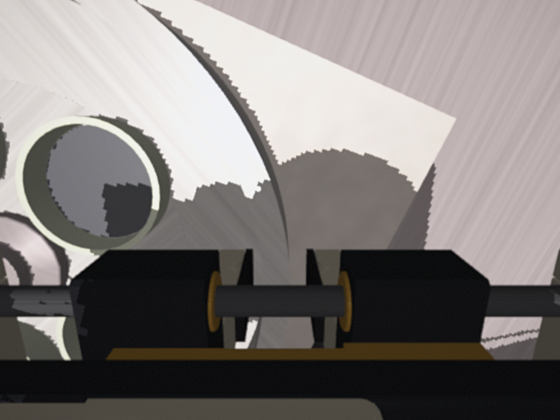

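```bash
python3 -m handwheel '[[0,0,-0.2,0],[0,0,0,0],[0,0,0,0],[0,0,0,0],[0,0,0,0],[0,0,0,0]]' 0.95 20
python3 - <<'E'
import numpy as np
c=np.array([.596,.121]); 
# arc chord steps of 0.1 rad from th0
th=np.radians(200)
for k in range(22):
    a=c+.138*np.array([np.cos(th),np.sin(th)]); th+=.1; b=c+.138*np.array([np.cos(th),np.sin(th)]); print(k,np.round((b-a)*100,2))
E
```

```text
t: 4.4
eef_pos: [0.4669, 0.0735, 0.26]
ee_rot: [-3.139, 0.0, -1.221]
force: [4.9, 1.5, -4.7]
width: 0.0123
0 [ 0.54 -1.27]
1 [ 0.66 -1.21]
2 [ 0.78 -1.14]
3 [ 0.89 -1.06]
4 [ 0.99 -0.96]
5 [ 1.08 -0.86]
6 [ 1.16 -0.75]
7 [ 1.23 -0.63]
8 [ 1.29 -0.5 ]
9 [ 1.33 -0.37]
10 [ 1.36 -0.24]
11 [ 1.38 -0.1 ]
12 [1.38 0.04]
13 [1.37 0.18]
14 [1.34 0.31]
15 [1.31 0.44]
16 [1.25 0.57]
17 [1.19 0.7 ]
18 [1.12 0.81]
19 [1.03 0.92]
20 [0.93 1.02]
21 [0.83 1.1 ]
```

```bash
python3 -m handwheel '[[0.54,-1.27,0,0.1],[0.66,-1.21,0,0.1],[0.78,-1.14,0,0.1],[0.89,-1.06,0,0.1],[0.99,-0.96,0,0.1],[1.08,-0.86,0,0.1],[1.16,-0.75,0,0.1],[1.23,-0.63,0,0.1],[1.29,-0.5,0,0.1],[1.33,-0.37,0,0.1],[0,0,0,0],[0,0,0,0]]'
```

```text
t: 5.6
eef_pos: [0.5668, -0.0136, 0.26]
ee_rot: [-3.139, -0.002, -0.221]
force: [2.4, 7.7, 0.9]
width: 0.0121
```

```bash
python3 -m handwheel '[[1.36,-0.24,0,0.1],[1.38,-0.1,0,0.1],[1.38,0.04,0,0.1],[1.37,0.18,0,0.1],[1.34,0.31,0,0.1],[1.31,0.44,0,0.1],[1.25,0.57,0,0.1],[1.19,0.7,0,0.1],[1.12,0.81,0,0.1],[1.03,0.92,0,0.1],[0,0,0,0],[0,0,0,0],[0,0,0,0]]';python3 - <<'E'
from h import *
f=grab('wrist');save(f,'w4');f=grab('side');save(f,'s4')
E=cv2.imwrite('pics/s4z.png',cv2.resize(f['image'][140:260,210:360],None,fx=5,fy=5,interpolation=cv2.INTER_CUBIC)[...,::-1])
E
```

```text
t: 6.9
eef_pos: [0.6927, 0.022, 0.26]
ee_rot: [-3.142, -0.001, 0.778]
force: [-1.3, 4.2, 5.2]
width: 0.0122
```

View pics/s4z.png

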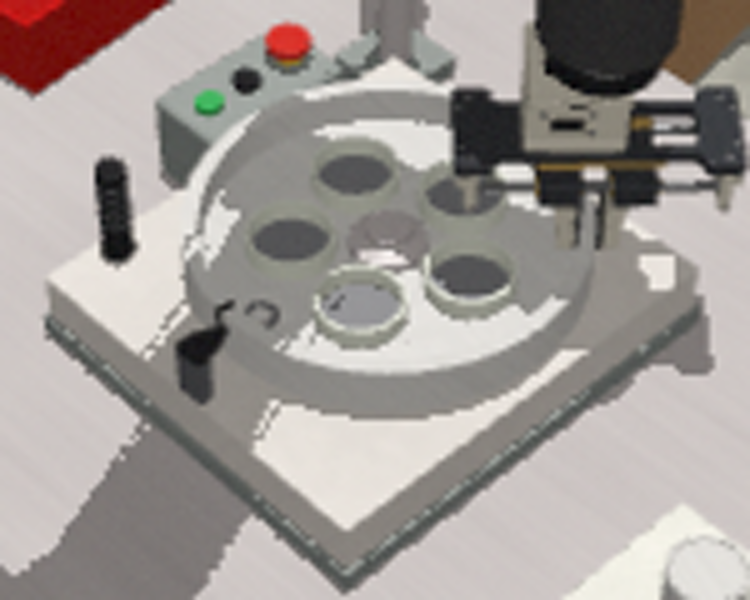

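```bash
python3 -m handwheel '[[0.38,0.4,0,0.04],[0.37,0.4,0,0.04],[0,0,0,0],[0,0,0,0]]' && python3 -m handwheel '[[0,0,0,0],[0,0,0,0],[0,0,0,0],[0,0,3,0],[0,0,4,0],[0,0,4,0],[0,0,0,0]]' 0.7;python3 - <<'E'
from h import *
f=grab('side')
cv2.imwrite('pics/s5z.png',cv2.resize(f['image'][140:260,210:360],None,fx=5,fy=5,interpolation=cv2.INTER_CUBIC)[...,::-1])
f=grab('scene')
cv2.imwrite('pics/a5z.png',cv2.resize(f['image'][170:320,240:400],None,fx=4,fy=4,interpolation=cv2.INTER_CUBIC)[...,::-1])
E
```

```text
t: 7.4
eef_pos: [0.7, 0.0297, 0.26]
ee_rot: [-3.142, -0.0, 0.858]
force: [-1.1, 4.7, 4.5]
width: 0.0121
t: 8.1
eef_pos: [0.7016, 0.0293, 0.3766]
ee_rot: [3.135, -0.007, 0.859]
force: [-0.2, 0.3, 1.2]
width: 0.0265
```

View pics/s5z.png

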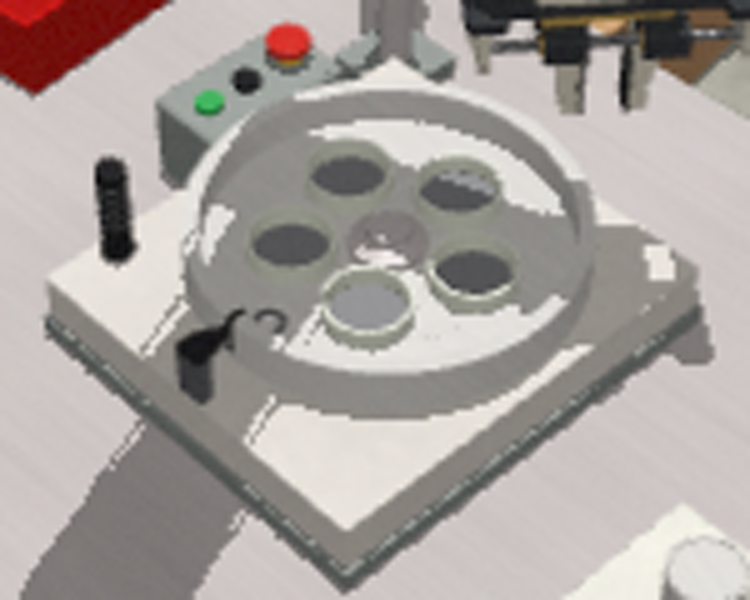

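```bash
python3 -m handwheel '[[-2.9,0.9,0.2,-0.09],[-2.9,0.9,0.2,-0.09],[-2.9,0.9,0.2,-0.09],[-2.9,0.9,0.2,-0.09],[-2.9,0.9,0.2,-0.09],[-2.9,0.9,0.2,-0.09],[-2.9,0.9,0.2,-0.09],[-2.9,0.9,0.2,-0.09],[-2.9,0.9,0.2,-0.09],[-2.9,0.9,0.2,-0.09],[0,0,0,0],[0,0,0,0],[0,0,0,0]]' 0.4;python3 - <<'E'
from h import *
f=grab('wrist');save(f,'w6')
E
```

```text
t: 9.5
eef_pos: [0.4106, 0.1196, 0.3891]
ee_rot: [3.141, 0.001, -0.041]
force: [0.0, -0.2, 0.4]
width: 0.0527
```

View pics/w6.png

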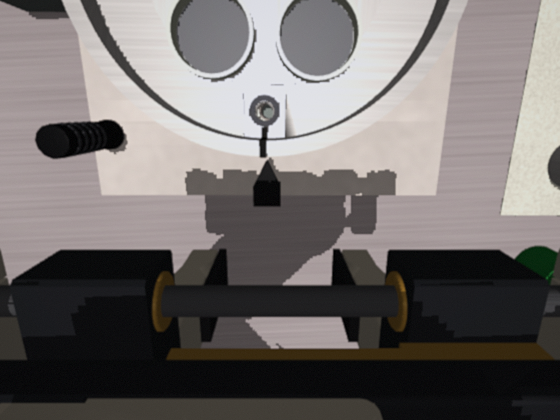

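Run:
```python
from h import *
f=grab('wrist');im=f['image']
cv2.imwrite('pics/w6z.png',cv2.resize(im[80:210,200:330],None,fx=5,fy=5,interpolation=cv2.INTER_CUBIC)[...,::-1])
g=cv2.cvtColor(im,cv2.COLOR_RGB2GRAY)
for v in range(126,206,3):
    xs=np.where(g[v,235:300]<75)[0]+235
    print(v, xs.min() if len(xs) else None, xs.max() if len(xs) else None, xs.mean() if len(xs) else None)
```

```text
126 None None None
129 262 266 264.0
132 262 266 264.0
135 262 265 263.5
138 261 266 263.5
141 260 265 262.5
144 260 265 262.5
147 260 265 262.5
150 260 265 262.5
153 260 265 262.5
156 260 265 262.5
159 None None None
162 266 269 267.5
165 264 270 267.0
168 263 271 267.0
171 261 273 267.0
174 260 274 267.0
177 257 276 266.5
180 256 278 267.0
183 254 280 267.0
186 253 280 266.5
189 253 280 266.5
192 253 280 266.5
195 252 280 266.0
198 235 299 268.2647058823529
201 246 281 265.83870967741933
204 252 291 267.2903225806452
```

View pics/w6z.png

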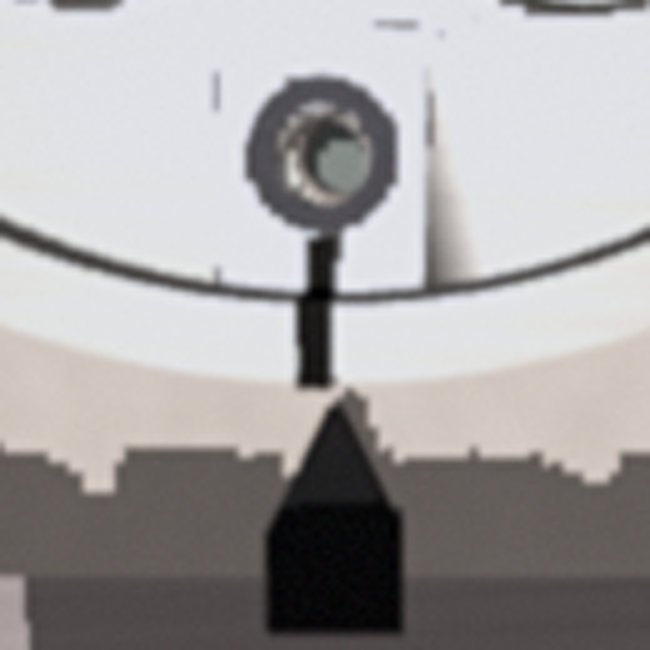

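Run:
```python
from h import *
f=grab('wrist')
mk=onz(f,262.5,157,.104)[:2];tip=onz(f,267.2,159.5,.104)[:2]
hol=onz(f,200+321/5-.5,80+153/5-.5,.076)[:2]
print(mk,tip,hol)
P=cloud(f);m=(P[...,2]>.09)&(P[...,2]<.15)&(P[...,1]>.2)&(P[...,0]<.55);print(P[m].mean(0),m.sum())
# front edge of base direction
im=f['image']
for u in (120,150,180,): pass
m=abs(P[...,2]-.06)<.004;m[245:]=0
q=P[m];r=cv2.minAreaRect(q[:,:2].astype(np.float32));print(cv2.boxPoints(r),r)
# pin handle top centre: 
for n in ('scene','side'):
    f=grab(n);g=f['image'].max(2);save(f,n+'6')
    print(n,proj(f,[.472,.266,.14]),proj(f,[*tip,.104]),proj(f,[*hol,.076]))
```

```text
[0.45290507 0.13062581] [0.4508266  0.12708875] [0.48785128 0.12899819]
[0.4975195  0.24419547 0.114107  ] 4756
[[ 0.4064432  -0.02662377]
 [ 0.548248   -0.03169488]
 [ 0.5593728   0.2793911 ]
 [ 0.41756803  0.28446224]] ((0.4829080104827881, 0.1263836771249771), (0.3112848699092865, 0.14189541339874268), 87.951904296875)
scene (np.float64(352.8790125236902), np.float64(186.8129881155544)) (np.float64(302.9657091576139), np.float64(195.90024153969696)) (np.float64(305.6813515878831), np.float64(211.74614753400746))
side (np.float64(231.8185478886097), np.float64(173.352274264943)) (np.float64(255.68028457256048), np.float64(204.57354366208392)) (np.float64(263.53183993788235), np.float64(204.1373224986329))
```

```bash
python3 -m handwheel '[[1.22,-1.29,0,-0.082],[1.22,-1.29,0,-0.082],[1.22,-1.29,0,-0.082],[1.22,-1.29,0,-0.082],[1.22,-1.29,0,-0.082],[1.22,-1.29,-1,-0.082],[1.22,-1.29,-2,-0.082],[1.22,-1.29,-2,-0.082],[0,0,-2,0],[0,0,0,0],[0,0,0,0]]' 0.7
```

```text
t: 10.85
eef_pos: [0.5081, 0.0163, 0.3197]
ee_rot: [3.14, 0.0, -0.698]
force: [0.2, 0.3, -0.1]
width: 0.0264
```

```bash
python3 -m handwheel '[[0,0,-3,0],[0,0,-2,0],[0,0,-1,0],[0,0,0,0],[0,0,0,0]]' 0.7 && python3 -m handwheel '[[0,0,0,0],[0,0,0,0],[0,0,0,0],[0,0,0,0],[0,0,0,0]]' 0.95 25 && python3 -m handwheel '[[0.13,-0.11,0,0.0125],[0.13,-0.11,0,0.0125],[0,0,0,0],[0,0,0,0],[0,0,0,0]]'
```

```text
t: 11.35
eef_pos: [0.5084, 0.0168, 0.2609]
ee_rot: [-3.14, -0.001, -0.697]
force: [0.3, -0.5, 0.1]
width: 0.0264
t: 11.85
eef_pos: [0.5078, 0.0163, 0.2605]
ee_rot: [3.142, -0.0, -0.697]
force: [-2.3, -0.6, 7.1]
width: 0.0121
t: 12.35
eef_pos: [0.5103, 0.0142, 0.2605]
ee_rot: [3.142, -0.0, -0.672]
force: [-3.4, -0.2, 5.8]
width: 0.0116
```

```bash
python3 -m handwheel '[[0,0,0,0],[0,0,0,0],[0,0,0,0],[0,0,3,0],[0,0,4,0],[0,0,3,0],[-1,1,1,0.08],[-1,1,1,0.08],[-1.3,1.3,1,0.08],[-1.3,1.3,0,0.08],[-1.3,1.3,0,0.08],[-1.3,1.3,0,0.08],[-1.3,1.3,0,0.08],[-1.3,1.3,0,0.07],[0,1.0,0,0],[0,0,0,0],[0,0,0,0],[0,0,0,0]]' 0.5
python3 - <<'E'
from h import *
f=grab('wrist');im=f['image']
cv2.imwrite('pics/w7z.png',cv2.resize(im[60:240,180:370],None,fx=4,fy=4,interpolation=cv2.INTER_CUBIC)[...,::-1])
save(f,'w7')
E
```

```text
t: 14.15
eef_pos: [0.4128, 0.122, 0.3895]
ee_rot: [3.141, 0.0, -0.044]
force: [-0.5, -0.4, 0.4]
width: 0.0438
```

View pics/w7z.png

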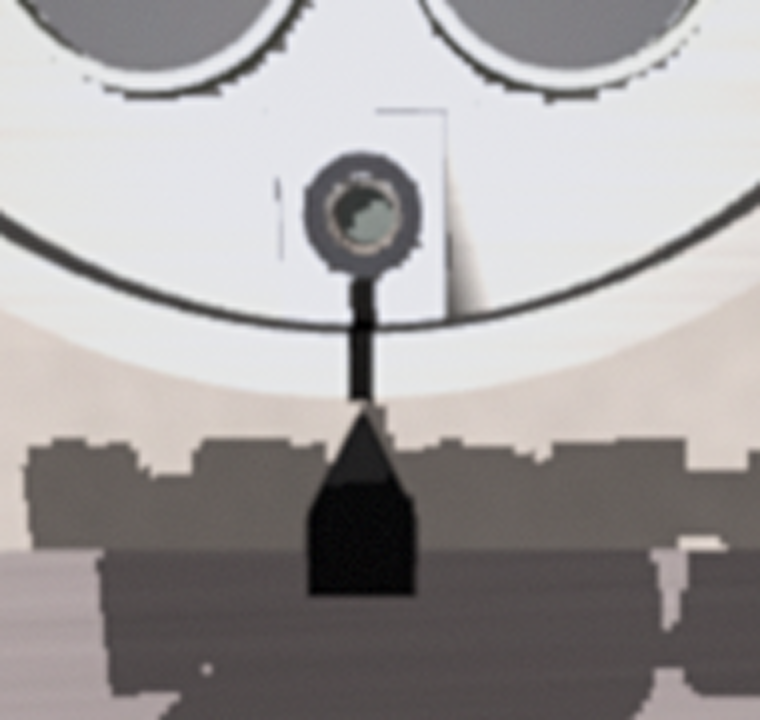

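Run:
```python
from h import *
f=grab('wrist')
print(onz(f,180+362/4-.4,60+213.5/4-.4,.076),onz(f,180+364/4-.4,60+405/4,.104))
# pin top circle in wrist image
im=f['image'];m=(im.max(2)<60).astype(np.uint8);m[240:]=0;m[:,150:]=0
nb,lab,st,ce=cv2.connectedComponentsWithStats(m)
for k in range(1,nb):
    if st[k,4]>100: print(st[k])
cv2.imwrite('pics/w7p.png',cv2.resize(im[80:200,0:160],None,fx=5,fy=5,interpolation=cv2.INTER_CUBIC)[...,::-1])
```

```text
[0.48751496 0.12629615 0.076     ] [0.45144501 0.12703582 0.104     ]
[  0   0  69  16 840]
[ 84   0  21  37 210]
[  41  123   87   39 2451]
```

View pics/w7p.png

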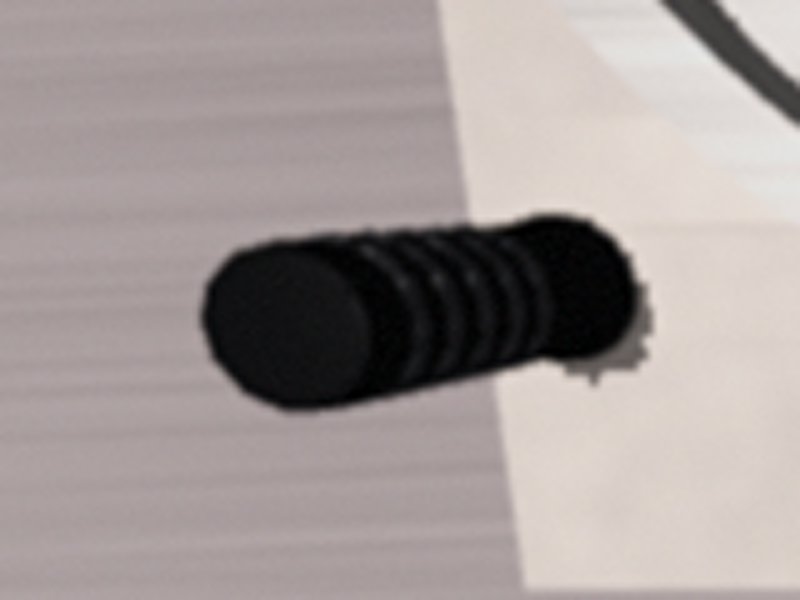

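Run:
```python
from h import *
f=grab('wrist')
print(onz(f,290/5-.4,80+325/5-.4,.14))
```

```text
[0.473434   0.26660031 0.14      ]
```

```bash
python3 -m handwheel '[[1.5,3.6,0,0.008],[1.5,3.6,0,0],[1.5,3.6,0,0],[1.47,3.65,0,0],[0,0,0,0],[0,0,-3,0],[0,0,-3,0],[0,0,-3,0],[0,0,-1.5,0],[0,0,-1,0],[0,0,0,0],[0,0,0,0],[0,0,0,0]]' 0.45
python3 - <<'E'
from h import *
f=grab('wrist');save(f,'w8');f=grab('side')
cv2.imwrite('pics/s8z.png',cv2.resize(f['image'][120:240,180:330],None,fx=5,fy=5,interpolation=cv2.INTER_CUBIC)[...,::-1])
E
```

```text
t: 15.6
eef_pos: [0.4725, 0.267, 0.2758]
ee_rot: [-3.14, -0.001, -0.035]
force: [-0.6, -0.0, -1.6]
width: 0.0479
```

View pics/s8z.png

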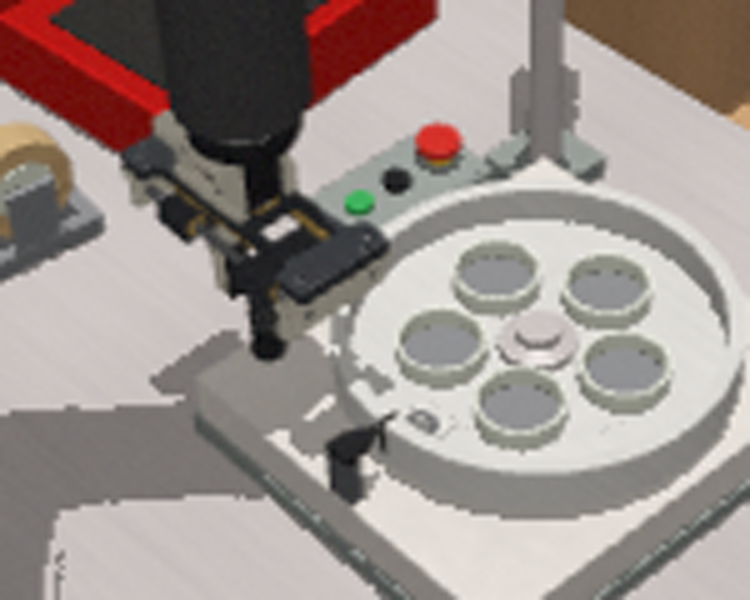

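View pics/w8.png

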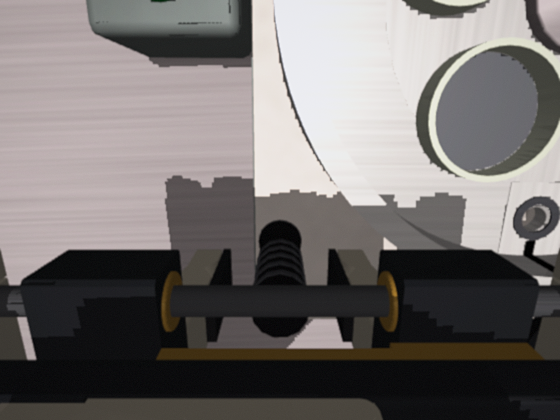

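```bash
python3 -m handwheel '[[0,0,0,0],[0,0,0,0],[0,0,0,0],[0,0,0,0],[0,0,0,0],[0,0,0,0]]' 1 45 && python3 -m handwheel '[[0,0,2,0],[0,0,2.5,0],[0,0,3,0],[0,0,3,0],[0,0,0,0],[0,0,0,0],[0,0,0,0]]'
python3 - <<'E'
from h import *
f=grab('wrist');save(f,'w9');f=grab('side')
cv2.imwrite('pics/s9z.png',cv2.resize(f['image'][100:240,180:330],None,fx=5,fy=4.2,interpolation=cv2.INTER_CUBIC)[...,::-1])
E
```

```text
t: 16.3
eef_pos: [0.4722, 0.2668, 0.2747]
ee_rot: [-3.142, -0.0, -0.035]
force: [-0.2, 0.5, 0.7]
width: 0.0223
t: 17.0
eef_pos: [0.4717, 0.2665, 0.3784]
ee_rot: [3.14, 0.002, -0.035]
force: [0.3, 0.3, -1.7]
width: 0.0218
```

View pics/s9z.png

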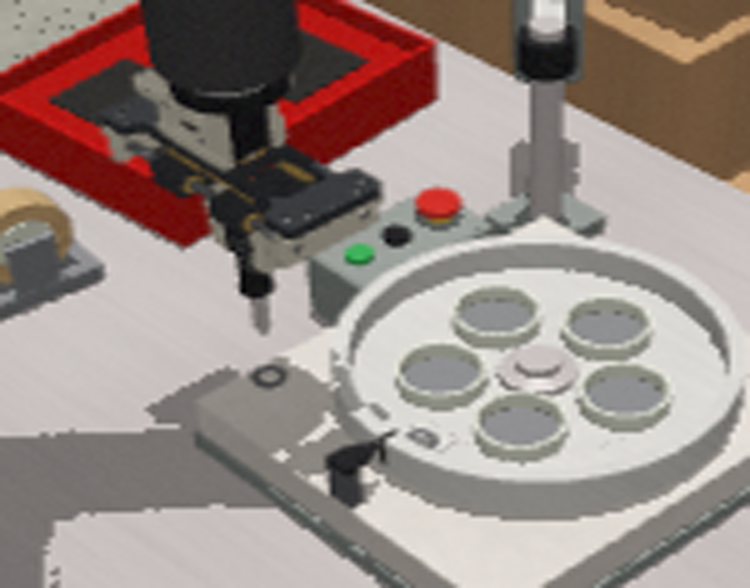

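```bash
python3 -m handwheel '[[0.3,-2.0,0.2,0],[0.3,-3.0,0.3,0],[0.3,-3.0,0,0],[0.3,-3.0,0,0],[0.3,-3.06,0,0],[0,0,0,0],[0,0,0,0],[0,0,0,0],[0,0,0,0]]'
python3 - <<'E'
from h import *
f=grab('wrist');save(f,'w10');print(arm.get_state()['eef_pos'])
f=grab('side')
cv2.imwrite('pics/s10z.png',cv2.resize(f['image'][120:240,180:330],None,fx=5,fy=5,interpolation=cv2.INTER_CUBIC)[...,::-1])
f=grab('scene')
cv2.imwrite('pics/a10z.png',cv2.resize(f['image'][130:280,240:400],None,fx=4.6,fy=4,interpolation=cv2.INTER_CUBIC)[...,::-1])
E
```

```text
t: 18.0
eef_pos: [0.4872, 0.1269, 0.3843]
ee_rot: [3.141, 0.0, -0.034]
force: [0.6, -0.6, -1.8]
width: 0.0221
[0.48715265 0.12687848 0.38439129]
```

View pics/s10z.png

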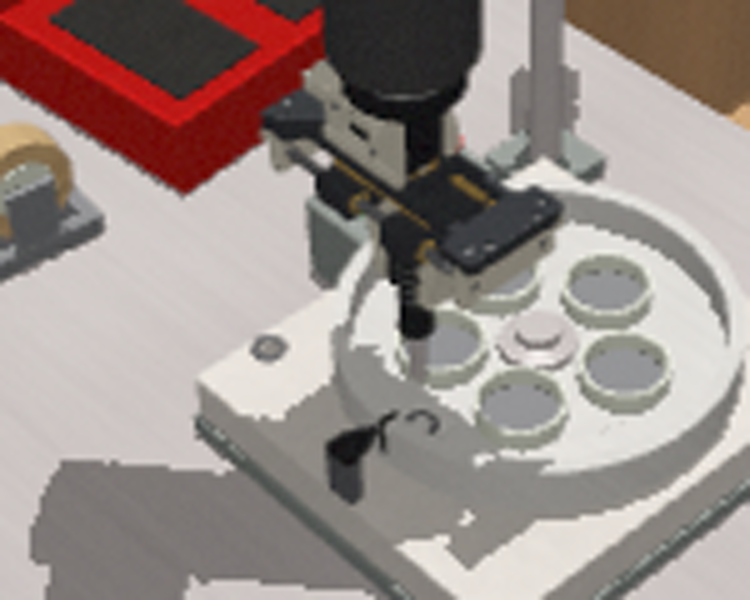

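View pics/w10.png

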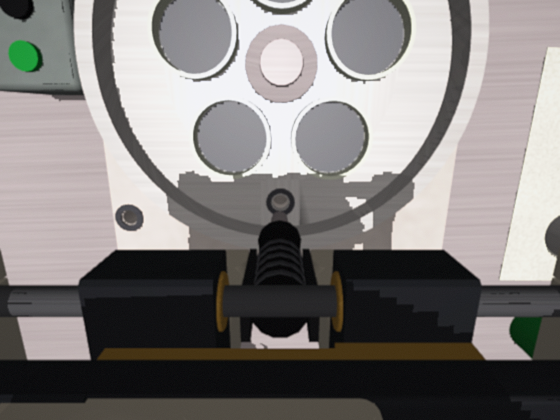

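View pics/a10z.png

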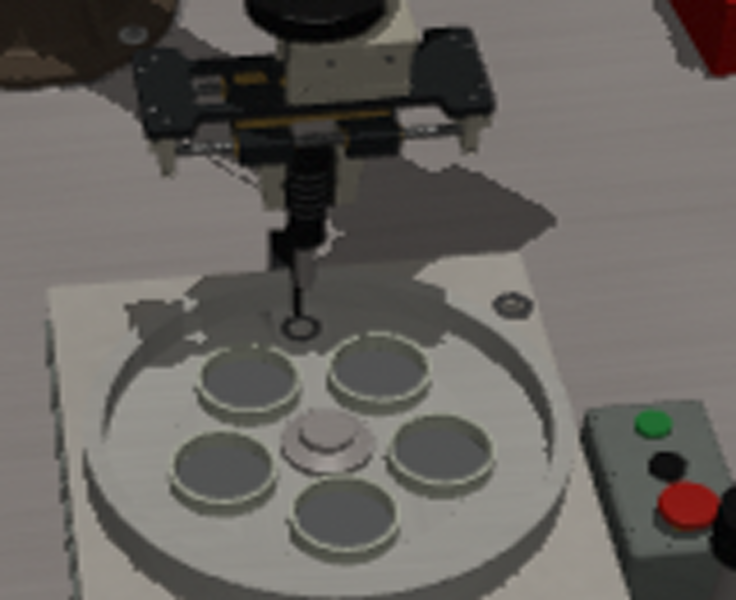

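Run:
```python
from h import *
f=grab('wrist')
im=f['image']
cv2.imwrite('pics/w10z.png',cv2.resize(im[180:240,100:320],None,fx=3.6,fy=5,interpolation=cv2.INTER_CUBIC)[...,::-1])
a=onz(f,281,201.5,.076);b=onz(f,128.7,216.5,.06);print(a,b,a-b)
```

```text
[0.48723713 0.12530118 0.076     ] [0.47334837 0.26790142 0.06      ] [ 0.01388876 -0.14260024  0.016     ]
```

View pics/w10z.png

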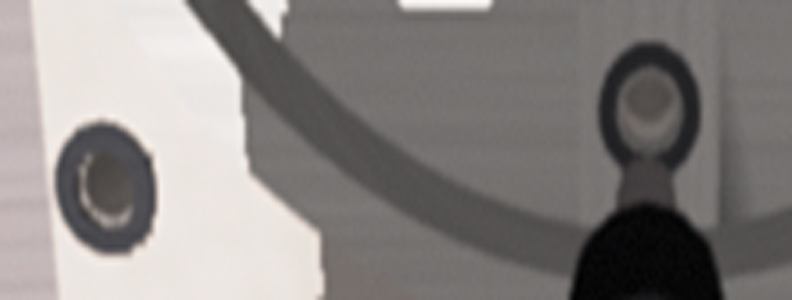

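```bash
python3 -m handwheel '[[0,-0.07,-2,0],[0,0,-2,0],[0,0,-0.5,0],[0,0,-0.4,0],[0,0,-0.3,0],[0,0,0,0],[0,0,0,0],[0,0,0,0]]'
python3 - <<'E'
from h import *
f=grab('wrist');save(f,'w11')
f=grab('side')
cv2.imwrite('pics/s11z.png',cv2.resize(f['image'][150:240,200:330],None,fx=6,fy=6,interpolation=cv2.INTER_CUBIC)[...,::-1])
E
```

```text
t: 19.0
eef_pos: [0.4871, 0.1255, 0.3329]
ee_rot: [-3.141, -0.0, -0.035]
force: [-1.9, -0.1, -2.5]
width: 0.0223
```

View pics/s11z.png

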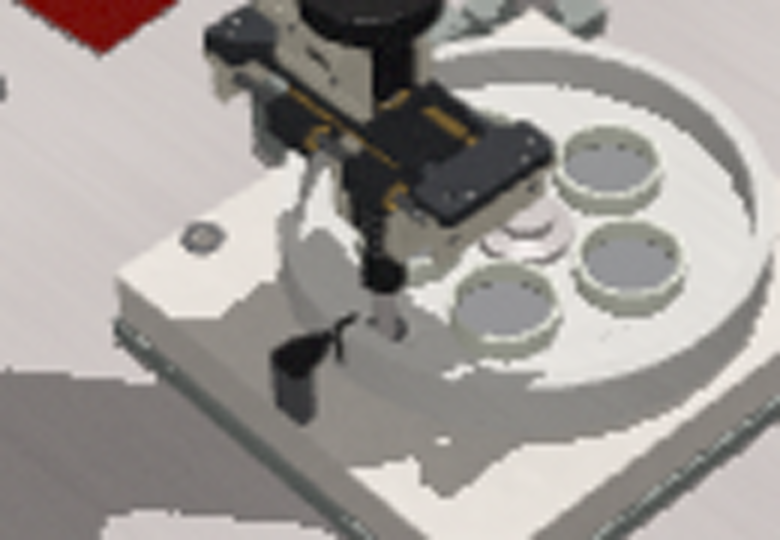

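View pics/w11.png

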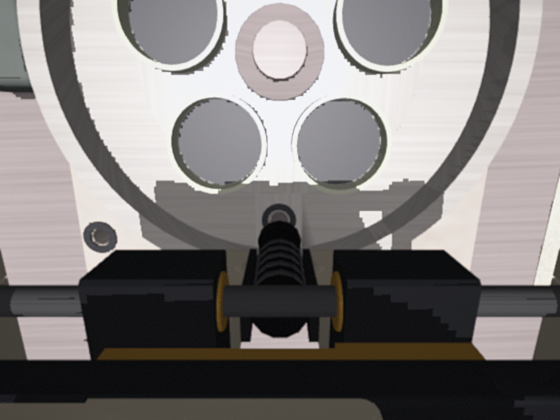

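Tip is in the plate hole with little force. Continuing gently.

```bash
python3 -m handwheel '[[0,0.03,-0.4,0],[0,0,-0.4,0],[0,0,-0.4,0],[0,0,-0.4,0],[0,0,-0.3,0],[0,0,0,0],[0,0,0,0]]'
```

```text
t: 19.8
eef_pos: [0.487, 0.1257, 0.3132]
ee_rot: [3.141, 0.001, -0.035]
force: [-2.9, -0.1, -3.6]
width: 0.0222
```

```bash
python3 -m handwheel '[[-0.03,0,-0.4,0],[0,0,-0.4,0],[0,0,-0.4,0],[0,0,-0.4,0],[0,0,-0.4,0],[0,0,0,0],[0,0,0,0]]'
```

```text
t: 20.5
eef_pos: [0.4868, 0.1258, 0.2932]
ee_rot: [3.141, 0.001, -0.035]
force: [-3.5, 0.7, -3.3]
width: 0.0222
```

```bash
python3 -m handwheel '[[-0.03,0,-0.2,0],[0,0,-0.1,0],[0,0,-0.1,0],[0,0,0,0],[0,0,0,0]]'
```

```text
t: 21.0
eef_pos: [0.4867, 0.1258, 0.2909]
ee_rot: [-3.141, -0.001, -0.034]
force: [-7.4, -0.2, 11.1]
width: 0.0223
```

```bash
python3 -m handwheel '[[0,0,-0.15,0],[0,0,0,0],[0,0,0,0]]' && python3 -m handwheel '[[0,0,0,0],[0,0,0,0],[0,0,0,0],[0,0,0,0],[0,0,0,0],[0,0,4,0],[0,0,4,0],[0,0,4,0],[0,-3,0,0],[0,-4,0,0],[0,-4,0,0],[0,-4,0,0],[0,-4,0,0],[0,-2,0,0],[0,0,0,0],[0,0,0,0]]' 0.4
python3 - <<'E'
from h import *
f=grab('side')
cv2.imwrite('pics/s12z.png',cv2.resize(f['image'][140:240,200:350],None,fx=5,fy=5,interpolation=cv2.INTER_CUBIC)[...,::-1]);save(f,'s12')
c=np.array([.5969,.1223])
for n in ('side','scene','wrist'):
    f=grab(n);P=cloud(f);save(f,n+'12')
    m=(P[...,2]>.14)&(P[...,2]<.18)&(np.hypot(P[...,0]-.487,P[...,1]-.126)<.03)
    if m.sum():print(n,'pintop',P[m].mean(0),P[m].max(0),m.sum())
    m=(abs(P[...,2]-.07)<.004)&(P[...,1]<-.1)&(P[...,0]>.35)&(P[...,0]<.65)
    nb,lab,st,_=cv2.connectedComponentsWithStats(m.astype(np.uint8))
    for k in range(1,nb):
        if st[k,4]<50: continue
        q=P[lab==k]; (cc,r)=cv2.minEnclosingCircle(q[:,:2].astype(np.float32))
        if r<.04:print(n,st[k,4],np.round(cc,4),round(r,4),f['image'][lab==k].mean(0).round(0))
E
```

```text
t: 21.3
eef_pos: [0.4869, 0.1259, 0.2908]
ee_rot: [-3.141, -0.002, -0.034]
force: [-10.5, -1.0, 21.9]
width: 0.0221
t: 22.9
eef_pos: [0.4865, -0.0846, 0.408]
ee_rot: [3.142, 0.0, -0.036]
force: [-0.5, 0.4, -0.3]
width: 0.0531
side pintop [0.48378411 0.12322023 0.15282117] [0.49981656 0.13726694 0.16267652] 50
side 175 [ 0.5366 -0.2118] 0.0287 [219. 217. 212.]
side 195 [ 0.5314 -0.3057] 0.0279 [219. 217. 213.]
side 196 [ 0.4189 -0.1975] 0.0289 [207. 205. 200.]
side 214 [ 0.5266 -0.4077] 0.0282 [219. 217. 212.]
side 227 [ 0.4307 -0.3768] 0.0281 [ 67. 119. 198.]
scene pintop [0.49158357 0.125939   0.15168385] [0.50252731 0.13686471 0.15998378] 67
scene 154 [ 0.4232 -0.1964] 0.0283 [126. 125. 119.]
scene 158 [ 0.4329 -0.3755] 0.0293 [ 25.  55. 109.]
scene 177 [ 0.5408 -0.2122] 0.0277 [134. 133. 127.]
scene 188 [ 0.5344 -0.3035] 0.0284 [136. 134. 129.]
scene 191 [ 0.5296 -0.4047] 0.0274 [133. 132. 126.]
wrist pintop [0.48857119 0.11651895 0.14909491] [0.49946321 0.12434367 0.15834043] 547
wrist 2844 [ 0.5383 -0.213 ] 0.0273 [198. 193. 190.]
wrist 2908 [ 0.5339 -0.3054] 0.0277 [184. 179. 176.]
wrist 444 [ 0.4315 -0.3599] 0.022 [ 14.  46. 125.]
wrist 1127 [ 0.4261 -0.1966] 0.0264 [171. 166. 163.]
```

View pics/s12z.png

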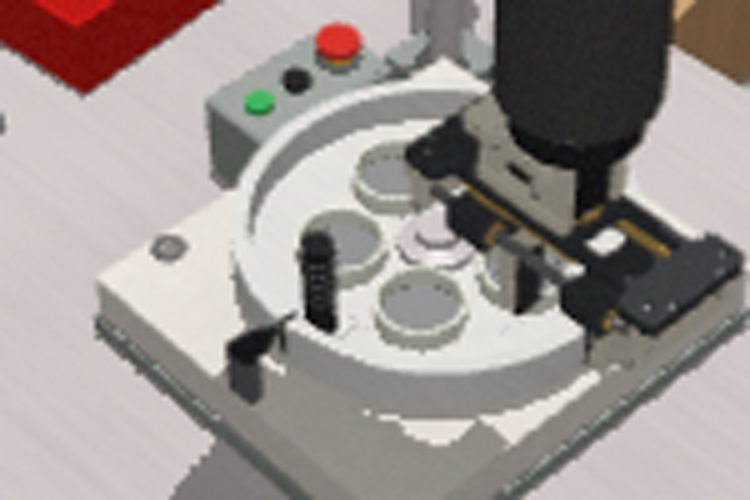

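View pics/scene12.png

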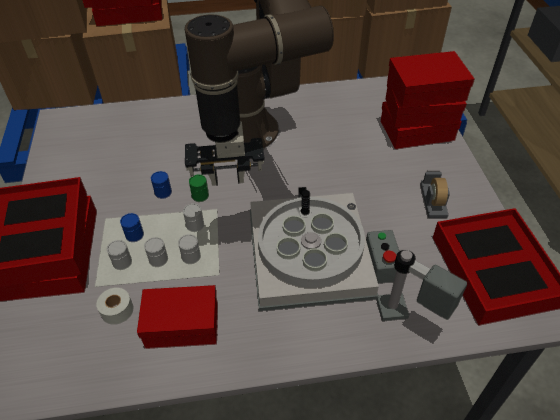

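View pics/wrist12.png

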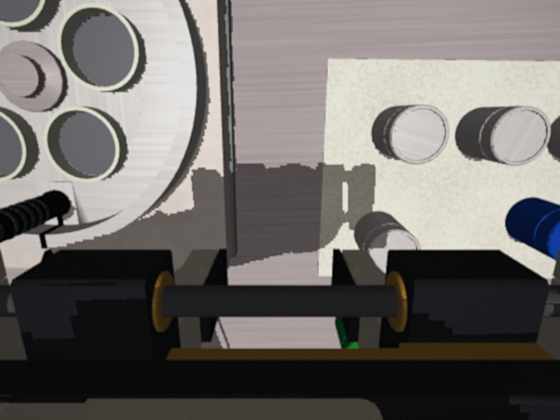

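Run:
```python
from h import *
for n in ('scene','side'):
    f=grab(n);P=cloud(f)
    m=(P[...,2]>.06)&(P[...,0]>.5)&(P[...,0]<1.0)&(P[...,1]>.24)&(P[...,1]<.42)
    q=P[m]
    for lo,hi in ((.06,.1),(.1,.2),(.2,.3),(.3,.5)):
        s=q[(q[:,2]>lo)&(q[:,2]<hi)]
        if len(s):print(n,lo,hi,len(s),np.percentile(s,2,axis=0).round(3),np.percentile(s,98,axis=0).round(3))
f=grab('wrist')
c=np.array([.597,.1222])
for k in range(5):
    a=np.radians(177.95+36+72*k);p=c+.068*np.array([np.cos(a),np.sin(a)]);print(k,p.round(4),np.round(proj(f,[*p,.092]),1))
```

```text
scene 0.06 0.1 1517 [0.548 0.241 0.06 ] [0.806 0.35  0.098]
scene 0.1 0.2 1182 [0.546 0.245 0.101] [0.916 0.403 0.198]
scene 0.2 0.3 1536 [0.786 0.285 0.202] [0.914 0.408 0.235]
side 0.06 0.1 743 [0.51  0.242 0.061] [0.793 0.349 0.099]
side 0.1 0.2 291 [0.533 0.242 0.101] [0.857 0.364 0.198]
side 0.2 0.3 100 [0.77 0.28 0.2 ] [0.811 0.317 0.234]
0 [0.5406 0.0842] [ 81.6 144.7]
1 [0.6157 0.0568] [97.7 47.8]
2 [0.665  0.1198] [  3.2 -20.4]
3 [0.6203 0.1861] [-65.3  47.2]
4 [0.5435 0.1641] [-11.9 144.4]
```

```bash
python3 -m handwheel '[[0.43,-1.07,0,-0.128],[0.43,-1.07,0,-0.128],[0.43,-1.07,0,-0.128],[0.43,-1.07,0,-0.128],[0.43,-1.07,0,-0.128],[0.43,-1.07,0,-0.128],[0.43,-1.07,0,-0.128],[0.43,-1.07,-2,-0.128],[0.43,-1.07,-3,-0.128],[0.43,-1.07,-3,-0.128],[0.43,-1.07,-2,-0.128],[0.42,-1.03,-2,-0.128],[0,0,0,0],[0,0,0,0],[0,0,0,0]]' 0.2 15
python3 - <<'E'
from h import *
f=grab('wrist');save(f,'w13'); print(arm.get_state()['q'])
E
```

```text
t: 24.75
eef_pos: [0.5384, -0.2118, 0.2893]
ee_rot: [-3.14, -0.0, -1.568]
force: [-0.1, -0.3, 1.1]
width: 0.0701
[-3.67716121e-02  3.01879335e-01 -3.57049369e-01  2.18745590e-04
 -9.09906022e-01  3.91945328e-02]
```

View pics/w13.png

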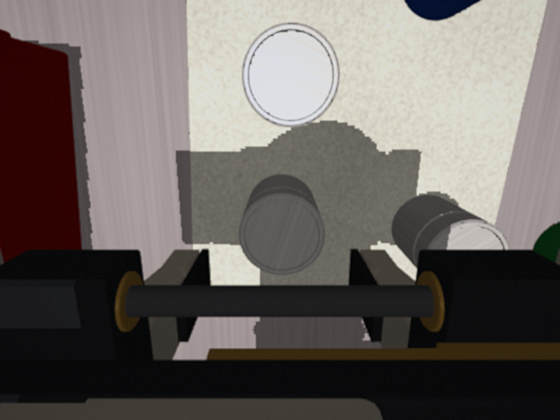

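```bash
cat >> h.py <<'E'
def tins(names=('scene','side','wrist')):
    for n in names:
        f=grab(n);P=cloud(f)
        m=(abs(P[...,2]-.07)<.004)&(P[...,1]<-.05)&(P[...,0]>.3)&(P[...,0]<.72)
        nb,lab,st,_=cv2.connectedComponentsWithStats(m.astype(np.uint8))
        for k in range(1,nb):
            if st[k,4]<50: continue
            q=P[lab==k]; (cc,r)=cv2.minEnclosingCircle(q[:,:2].astype(np.float32))
            if r<.04:print(n,st[k,4],np.round(cc,4),round(r,4),f['image'][lab==k].mean(0).round(0))
E
python3 - <<'E'
from h import *
tins()
f=grab('scene');save(f,'a13')
E
```

```text
scene 50 [ 0.3126 -0.1672] 0.0213 [32. 97. 44.]
scene 58 [ 0.4225 -0.1858] 0.0242 [127. 125. 120.]
scene 154 [ 0.4332 -0.3743] 0.0283 [ 27.  59. 116.]
scene 182 [ 0.5345 -0.3035] 0.0284 [141. 140. 134.]
scene 80 [ 0.5421 -0.2115] 0.0265 [81. 80. 76.]
scene 180 [ 0.5289 -0.4046] 0.0287 [138. 137. 131.]
side 117 [ 0.5353 -0.2145] 0.0287 [141. 140. 136.]
side 188 [ 0.5308 -0.3064] 0.0282 [219. 217. 212.]
side 187 [ 0.4181 -0.1973] 0.0289 [201. 199. 195.]
side 97 [ 0.3026 -0.1767] 0.0262 [ 80. 172.  99.]
side 206 [ 0.5266 -0.4064] 0.0287 [220. 218. 213.]
side 226 [ 0.4304 -0.3755] 0.0281 [ 68. 118. 197.]
side 64 [ 0.3124 -0.6664] 0.0243 [119.  14.  12.]
wrist 8094 [ 0.5332 -0.3056] 0.0272 [210. 211. 214.]
wrist 5592 [ 0.5378 -0.2131] 0.0274 [93. 90. 88.]
wrist 2002 [ 0.4201 -0.2038] 0.0262 [157. 152. 150.]
```

View pics/a13.png

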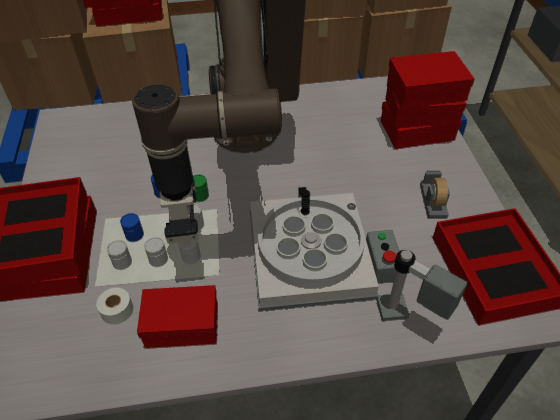

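```bash
python3 -m handwheel '[[0,-0.1,-3,0],[0,0,-3,0],[0,0,-1.5,0],[0,0,-1,0],[0,0,0,0],[0,0,0,0]]' 0.2 15 && python3 -m handwheel '[[0,0,0,0],[0,0,0,0],[0,0,0,0],[0,0,0,0],[0,0,0,0]]' 0.6 10 &&  python3 -m handwheel '[[0,0,0,0],[0,0,0,0],[0,0,0,0],[0,0,0,0],[0,0,0,0]]' 0.2 15
```

```text
t: 25.6
eef_pos: [0.5385, -0.2132, 0.2038]
ee_rot: [-3.141, -0.0, -1.57]
force: [-0.2, -0.4, 0.7]
width: 0.07
t: 26.1
eef_pos: [0.5383, -0.2132, 0.204]
ee_rot: [-3.141, -0.0, -1.571]
force: [-1.6, 0.8, 6.6]
width: 0.0538
t: 26.6
eef_pos: [0.538, -0.2132, 0.203]
ee_rot: [3.141, 0.0, -1.571]
force: [0.6, -0.3, -0.2]
width: 0.0701
```

```bash
python3 -m handwheel '[[0,0,0,0.14],[0,0,0,0.14],[0,0,0,0.14],[0,0,0,0.14],[0,0,0,0.14],[0,0,0,0.14],[0,0,0,0.14],[0,0,0,0.14],[0,0,0,0.14],[0,0,0,0.14],[0,0,0,0.14],[0,0,0,0],[0,0,0,0]]' 0.2 15 && python3 -m handwheel '[[0,0,0,0],[0,0,0,0],[0,0,0,0],[0,0,0,0],[0,0,0,0]]' 0.6 15 &&  python3 -m handwheel '[[0,0,3,0],[0,0,4,0],[0,0,4,0],[0,0,0,0],[0,0,0,0]]'
```

```text
t: 27.9
eef_pos: [0.5381, -0.2132, 0.2031]
ee_rot: [3.142, 0.0, -0.035]
force: [0.4, 0.3, 0.4]
width: 0.0702
t: 28.4
eef_pos: [0.5381, -0.2132, 0.2032]
ee_rot: [-3.142, -0.0, -0.031]
force: [-0.3, 0.1, -0.4]
width: 0.0539
t: 28.9
eef_pos: [0.538, -0.2131, 0.3142]
ee_rot: [-3.141, -0.002, -0.031]
force: [-0.7, -0.4, -1.2]
width: 0.0535
```

```bash
python3 -m handwheel '[[1.0,2.5,1,0],[1.4,3.7,1,0],[1.4,3.7,0,0],[1.4,3.7,0,0],[1.4,3.7,0,0],[1.4,3.7,0,0],[1.4,3.7,0,0],[1.4,3.7,0,0],[1.4,3.7,0,0],[0.44,1.13,0,0],[0,0,0,0],[0,0,0,0],[0,0,0,0]]'
python3 - <<'E'
from h import *
for n in ('wrist','side','scene'): save(grab(n),n+'14')
E
```

```text
t: 30.2
eef_pos: [0.664, 0.118, 0.3325]
ee_rot: [3.141, 0.001, -0.032]
force: [-0.5, 0.4, -0.2]
width: 0.0537
```

View pics/wrist14.png

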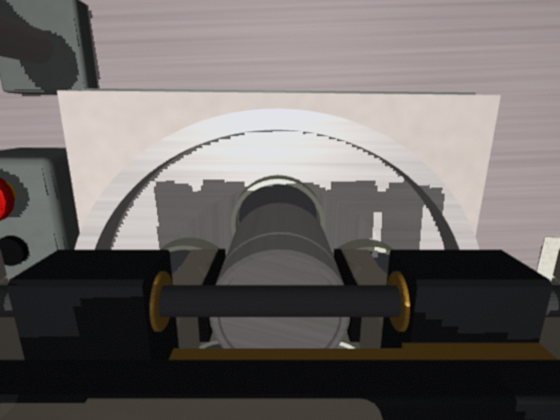

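View pics/scene14.png

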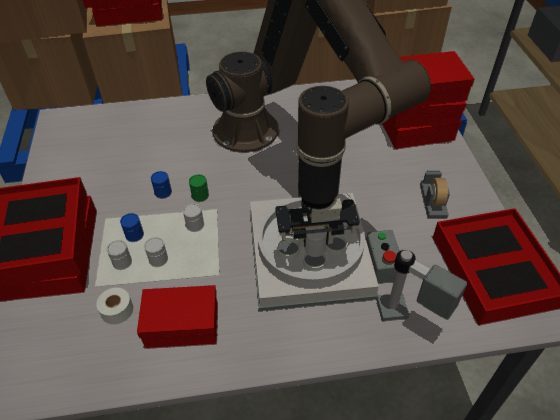

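```bash
cat >> h.py <<'E'
from scipy.optimize import least_squares
def collar(p,r0=.0305,show=True):
    f=grab('wrist');P=cloud(f);r=np.hypot(P[...,0]-p[0],P[...,1]-p[1])
    m=(abs(P[...,2]-.092)<.002)&(abs(r-r0)<.006)
    q=P[m]
    s=least_squares(lambda x:np.hypot(q[:,0]-x[0],q[:,1]-x[1])-r0,p,loss='soft_l1',f_scale=.001).x
    a=np.degrees(np.arctan2(q[:,1]-s[1],q[:,0]-s[0])); print('collar',len(q),s.round(4),np.histogram(a,12,(-180,180))[0])
    return s
E
python3 - <<'E'
from h import *
collar([.6644,.1192]); print(arm.get_state()['eef_pos'])
E
```

```text
collar 712 [0.6655 0.119 ] [  0   0  18 102 112 119 123 108 101  29   0   0]
[0.66428872 0.11817913 0.33339501]
```

```bash
python3 -m handwheel '[[0.05,0.09,-2,0],[0,0,-1.3,0],[0,0,-0.5,0],[0,0,-0.4,0],[0,0,-0.3,0],[0,0,-0.3,0],[0,0,0,0],[0,0,0,0]]'
```

```text
t: 31.2
eef_pos: [0.665, 0.1201, 0.2854]
ee_rot: [-3.141, -0.0, -0.031]
force: [0.5, -0.2, -0.0]
width: 0.0536
```

```bash
python3 -m handwheel '[[0,-0.08,-0.3,0],[0,0,-0.3,0],[0,0,-0.1,0],[0,0,0,0],[0,0,0,0]]' && python3 -m handwheel '[[0,0,0,0],[0,0,0,0],[0,0,0,0],[0,0,0,0],[0,0,2,0],[0,0,4,0],[0,0,5,0],[0,0,0,0]]' 0.3
python3 - <<'E'
from h import *
for n in ('side','scene'):
  f=grab(n);P=cloud(f);r=np.hypot(P[...,0]-.665,P[...,1]-.119);m=(r<.025)&(P[...,2]>.11)&(P[...,2]<.18);print(n,P[m].mean(0),np.median(P[m][:,2]),m.sum());save(f,n+'15')
E
```

```text
t: 31.7
eef_pos: [0.665, 0.1192, 0.279]
ee_rot: [-3.142, -0.001, -0.031]
force: [-1.7, 0.2, 5.1]
width: 0.0538
t: 32.5
eef_pos: [0.6666, 0.1194, 0.3964]
ee_rot: [-3.138, -0.012, -0.03]
force: [1.0, -0.7, 0.8]
width: 0.0616
side [0.66228428 0.11736164 0.14158255] 0.14398604796532938 128
scene [0.66558665 0.11865351 0.14304103] 0.14384515677642537 239
```

View pics/side15.png

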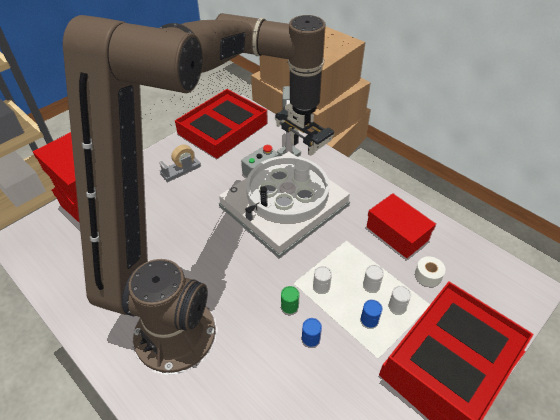

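```bash
python3 -m handwheel '[[-1.1,-3.53,0,-0.128],[-1.1,-3.53,0,-0.128],[-1.1,-3.53,0,-0.128],[-1.1,-3.53,0,-0.128],[-1.1,-3.53,0,-0.128],[-1.1,-3.53,0,-0.128],[-1.1,-3.53,0,-0.128],[-1.1,-3.53,0,-0.128],[-1.1,-3.53,0,-0.128],[-1.1,-3.53,-3,-0.128],[-1.1,-3.53,-3,-0.128],[-1.1,-3.53,-3,-0.132],[0,0,0,0],[0,0,0,0],[0,0,0,0]]' 0.2 15
python3 - <<'E'
from h import *
tins()
E
```

```text
t: 34.1
eef_pos: [0.5333, -0.3041, 0.2982]
ee_rot: [3.142, -0.0, -1.569]
force: [0.6, 0.0, 0.2]
width: 0.0703
scene 60 [ 0.3101 -0.1726] 0.0248 [31. 96. 44.]
scene 152 [ 0.4217 -0.1939] 0.029 [144. 142. 137.]
scene 81 [ 0.4325 -0.381 ] 0.0242 [ 29.  61. 119.]
scene 185 [ 0.5289 -0.4064] 0.0286 [144. 142. 137.]
scene 107 [ 0.5356 -0.3039] 0.0268 [83. 82. 78.]
side 180 [ 0.4197 -0.1961] 0.028 [218. 216. 211.]
side 121 [ 0.5313 -0.3062] 0.0274 [141. 140. 136.]
side 95 [ 0.3036 -0.1758] 0.0256 [ 75. 171.  95.]
side 213 [ 0.5259 -0.4063] 0.0286 [220. 218. 214.]
side 237 [ 0.43   -0.3766] 0.0283 [ 64. 116. 196.]
side 70 [ 0.3113 -0.6615] 0.0298 [119.  14.  11.]
wrist 7646 [ 0.5272 -0.4075] 0.0273 [217. 217. 218.]
wrist 6873 [ 0.4308 -0.376 ] 0.0276 [ 26.  68. 165.]
wrist 5178 [ 0.5331 -0.3055] 0.0273 [97. 94. 93.]
wrist 620 [ 0.7021 -0.311 ] 0.0228 [51.  2.  1.]
```

```bash
python3 -m handwheel '[[0,-0.13,-3,0],[0,0,-3.4,0],[0,0,-2,0],[0,0,-1,0],[0,0,0,0],[0,0,0,0]]' 0.2 15 && python3 -m handwheel '[[0,0,0,0],[0,0,0,0],[0,0,0,0],[0,0,0,0],[0,0,0,0]]' 0.6 10 &&  python3 -m handwheel '[[0,0,0,0],[0,0,0,0],[0,0,0,0],[0,0,0,0]]' 0.2 15 && python3 -m handwheel '[[0,0,0,0.14],[0,0,0,0.14],[0,0,0,0.14],[0,0,0,0.14],[0,0,0,0.14],[0,0,0,0.14],[0,0,0,0.14],[0,0,0,0.14],[0,0,0,0.14],[0,0,0,0.14],[0,0,0,0.14],[0,0,0,0],[0,0,0,0]]' 0.2 15 && python3 -m handwheel '[[0,0,0,0],[0,0,0,0],[0,0,0,0],[0,0,0,0],[0,0,0,0]]' 0.6 15 &&  python3 -m handwheel '[[0,0,3,0],[0,0,5,0],[0,0,5,0],[0,0,0,0],[0,0,0,0]]'
```

```text
t: 34.85
eef_pos: [0.5337, -0.3056, 0.2053]
ee_rot: [-3.14, -0.001, -1.57]
force: [-0.2, 0.7, 0.6]
width: 0.07
t: 35.35
eef_pos: [0.5333, -0.3058, 0.2051]
ee_rot: [-3.14, -0.0, -1.571]
force: [-1.1, 1.5, 6.7]
width: 0.0538
t: 35.75
eef_pos: [0.5329, -0.3057, 0.2039]
ee_rot: [3.141, 0.0, -1.571]
force: [0.5, 0.2, -0.3]
width: 0.0697
t: 37.05
eef_pos: [0.5329, -0.3057, 0.2041]
ee_rot: [-3.142, 0.0, -0.035]
force: [0.5, -0.9, 0.1]
width: 0.0701
t: 37.55
eef_pos: [0.5329, -0.3057, 0.2042]
ee_rot: [3.142, -0.0, -0.031]
force: [0.4, -1.1, 0.3]
width: 0.0537
t: 38.05
eef_pos: [0.533, -0.3057, 0.3356]
ee_rot: [3.141, -0.003, -0.031]
force: [-0.8, 0.1, -1.4]
width: 0.0538
```

```bash
python3 -m handwheel '[[0.6,2.6,0,0],[0.82,3.6,0,0],[0.82,3.6,0,0],[0.82,3.6,0,0],[0.82,3.6,0,0],[0.82,3.6,0,0],[0.82,3.6,0,0],[0.82,3.6,0,0],[0.82,3.6,0,0],[0.82,3.6,0,0],[0.26,1.18,0,0],[0,0,0,0],[0,0,0,0],[0,0,0,0]]'
python3 - <<'E'
from h import *
print(arm.get_state()['eef_pos'])
collar([.6154,.0561])
E
```

```text
t: 39.45
eef_pos: [0.615, 0.0551, 0.3334]
ee_rot: [3.141, 0.001, -0.032]
force: [-0.2, -0.3, -1.7]
width: 0.0533
[0.61495745 0.05507215 0.33344132]
collar 712 [0.616  0.0563] [  0   0  13  97 110 123 123 108 105  33   0   0]
```

```bash
python3 -m handwheel '[[0.04,0.07,-2,0],[0,0,-1.3,0],[0,0,-0.5,0],[0,0,-0.4,0],[0,0,-0.3,0],[0,0,-0.2,0],[0,0,0,0],[0,0,0,0]]'
```

```text
t: 40.3
eef_pos: [0.6158, 0.0568, 0.2875]
ee_rot: [-3.141, -0.0, -0.031]
force: [-0.5, 0.6, -1.1]
width: 0.0538
```

```bash
python3 -m handwheel '[[0,-0.05,-0.3,0],[0,0,-0.3,0],[0,0,-0.2,0],[0,0,-0.05,0],[0,0,0,0],[0,0,0,0]]' && python3 -m handwheel '[[0,0,0,0],[0,0,0,0],[0,0,0,0],[0,0,0,0],[0,0,2,0],[0,0,4,0],[0,0,5,0],[0,0,0,0]]' 0.3
python3 - <<'E'
from h import *
for n in ('side','scene'):
  f=grab(n);P=cloud(f)
  for x,y in ((.665,.119),(.6156,.0562)):
    r=np.hypot(P[...,0]-x,P[...,1]-y);m=(r<.022)&(P[...,2]>.12)&(P[...,2]<.18);print(n,P[m].mean(0),np.median(P[m][:,2]),m.sum())
tins(('scene','side'))
E
```

```text
t: 40.9
eef_pos: [0.6158, 0.0564, 0.28]
ee_rot: [3.142, -0.001, -0.03]
force: [-3.9, 1.0, 10.7]
width: 0.0539
t: 41.7
eef_pos: [0.6175, 0.0565, 0.3962]
ee_rot: [-3.139, -0.011, -0.03]
force: [0.9, -0.7, 0.1]
width: 0.0613
side [0.66482069 0.11759383 0.14449986] 0.14487117191009574 89
side [0.61604956 0.056589   0.14476448] 0.14494853906058944 94
scene [0.66463401 0.11892935 0.1440742 ] 0.14424590247905122 183
scene [0.6154532  0.05641842 0.14366928] 0.14368996740209325 175
scene 72 [ 0.3063 -0.1736] 0.026 [29. 92. 41.]
scene 152 [ 0.4225 -0.1961] 0.0281 [138. 137. 131.]
scene 158 [ 0.4332 -0.3727] 0.0296 [ 25.  57. 113.]
scene 182 [ 0.5293 -0.4054] 0.0286 [138. 136. 131.]
side 186 [ 0.4186 -0.1993] 0.0285 [216. 214. 210.]
side 97 [ 0.3034 -0.1768] 0.0262 [ 79. 171.  98.]
side 223 [ 0.525  -0.4082] 0.0297 [216. 214. 210.]
side 232 [ 0.4301 -0.3775] 0.0287 [ 66. 116. 195.]
```

```bash
python3 -m handwheel '[[-0.68,-3.56,0,-0.1185],[-0.68,-3.56,0,-0.1185],[-0.68,-3.56,0,-0.1185],[-0.68,-3.56,0,-0.1185],[-0.68,-3.56,0,-0.1185],[-0.68,-3.56,0,-0.1185],[-0.68,-3.56,0,-0.1185],[-0.68,-3.56,0,-0.1185],[-0.68,-3.56,0,-0.1185],[-0.68,-3.56,0,-0.1185],[-0.68,-3.56,-3,-0.1185],[-0.68,-3.56,-3,-0.1185],[-0.68,-3.56,-3,-0.1185],[0,0,0,0],[0,0,0,0],[0,0,0,0]]' 0.2 15
python3 - <<'E'
from h import *
tins(('wrist',)); print(arm.get_state()['eef_pos'],arm.get_state()['q'])
E
```

```text
t: 43.5
eef_pos: [0.5276, -0.4062, 0.2985]
ee_rot: [3.141, -0.0, -1.57]
force: [-0.6, -0.0, -0.4]
width: 0.0701
wrist 5160 [ 0.5271 -0.4073] 0.0273 [111. 108. 106.]
wrist 1172 [ 0.4329 -0.3924] 0.0211 [13. 36. 93.]
[ 0.52788513 -0.40588903  0.29923023] [-3.63263142e-01  4.21564032e-01 -1.44378641e-01  1.78927793e-04
 -1.00407053e+00  3.64414659e-01]
```

```bash
python3 -m handwheel '[[-0.05,-0.13,-3,0],[0,0,-3.4,0],[0,0,-2,0],[0,0,-1.1,0],[0,0,0,0],[0,0,0,0]]' 0.2 15 && python3 -m handwheel '[[0,0,0,0],[0,0,0,0],[0,0,0,0],[0,0,0,0],[0,0,0,0]]' 0.6 10 &&  python3 -m handwheel '[[0,0,0,0],[0,0,0,0],[0,0,0,0],[0,0,0,0]]' 0.2 15 && python3 -m handwheel '[[0,0,0,0.14],[0,0,0,0.14],[0,0,0,0.14],[0,0,0,0.14],[0,0,0,0.14],[0,0,0,0.14],[0,0,0,0.14],[0,0,0,0.14],[0,0,0,0.14],[0,0,0,0.14],[0,0,0,0.14],[0,0,0,0],[0,0,0,0]]' 0.2 15 && python3 -m handwheel '[[0,0,0,0],[0,0,0,0],[0,0,0,0],[0,0,0,0],[0,0,0,0]]' 0.6 15 &&  python3 -m handwheel '[[0,0,3,0],[0,0,5,0],[0,0,5,0],[0,0,0,0],[0,0,0,0]]'
```

```text
t: 44.15
eef_pos: [0.5277, -0.4076, 0.2051]
ee_rot: [-3.14, -0.001, -1.57]
force: [-0.3, 0.3, 0.6]
width: 0.0701
t: 44.65
eef_pos: [0.5271, -0.408, 0.2048]
ee_rot: [-3.14, -0.001, -1.571]
force: [0.1, 1.7, 5.9]
width: 0.054
t: 45.05
eef_pos: [0.5267, -0.4079, 0.2034]
ee_rot: [3.141, 0.0, -1.571]
force: [-0.9, 0.4, 0.6]
width: 0.0694
t: 46.35
eef_pos: [0.5268, -0.4078, 0.2035]
ee_rot: [-3.142, 0.0, -0.035]
force: [-0.6, 0.8, 0.6]
width: 0.07
t: 46.85
eef_pos: [0.5268, -0.4078, 0.2036]
ee_rot: [-3.142, 0.0, -0.032]
force: [-0.4, -0.4, 0.3]
width: 0.0539
t: 47.35
eef_pos: [0.527, -0.4078, 0.3355]
ee_rot: [3.141, -0.003, -0.032]
force: [0.1, 0.0, -2.3]
width: 0.0537
```

```bash
python3 -m handwheel '[[0.1,2.6,0,0],[0.1,3.75,0,0],[0.1,3.75,0,0],[0.1,3.75,0,0],[0.1,3.75,0,0],[0.1,3.75,0,0],[0.1,3.75,0,0],[0.1,3.75,0,0],[0.1,3.75,0,0],[0.1,3.75,0,0],[0.1,3.75,0,0],[0.1,3.75,0,0],[0.1,3.75,0,0],[0.05,1.5,0,0],[0,0,0,0],[0,0,0,0],[0,0,0,0]]'
python3 - <<'E'
from h import *
print(arm.get_state()['eef_pos'])
collar([.5404,.0836])
E
```

```text
t: 49.05
eef_pos: [0.5401, 0.0822, 0.3331]
ee_rot: [3.141, 0.001, -0.032]
force: [-0.5, -1.0, 0.3]
width: 0.0537
[0.54010563 0.08221815 0.33307981]
collar 705 [0.5412 0.0838] [  0   0   9 100 107 122 126 106  99  36   0   0]
```

```bash
python3 -m handwheel '[[0,0.05,-2,0],[0,0,-1.3,0],[0,0,-0.5,0],[0,0,-0.4,0],[0,0,-0.3,0],[0,0,-0.2,0],[0,0,0,0],[0,0,0,0]]'
```

```text
t: 49.9
eef_pos: [0.5405, 0.0838, 0.287]
ee_rot: [-3.141, -0.0, -0.031]
force: [-0.0, 0.6, 0.2]
width: 0.0535
```

```bash
python3 -m handwheel '[[0,0,-0.3,0],[0,0,-0.3,0],[0,0,-0.2,0],[0,0,-0.05,0],[0,0,0,0],[0,0,0,0]]' && python3 -m handwheel '[[0,0,0,0],[0,0,0,0],[0,0,0,0],[0,0,0,0],[0,0,2,0],[0,0,4,0],[0,0,5,0],[0,0,0,0]]' 0.3
python3 - <<'E'
from h import *
for n in ('side','scene'):
  f=grab(n);P=cloud(f)
  for x,y in ((.665,.119),(.6156,.0562),(.5405,.0838)):
    r=np.hypot(P[...,0]-x,P[...,1]-y);m=(r<.022)&(P[...,2]>.12)&(P[...,2]<.18);print(n,P[m].mean(0),np.median(P[m][:,2]),m.sum())
tins(('scene','side'))
E
```

```text
t: 50.5
eef_pos: [0.5403, 0.0837, 0.2794]
ee_rot: [3.142, -0.001, -0.031]
force: [-5.8, -0.6, 12.6]
width: 0.0538
t: 51.3
eef_pos: [0.5421, 0.0841, 0.3952]
ee_rot: [-3.138, -0.011, -0.03]
force: [0.9, 0.3, -0.2]
width: 0.0611
side [nan nan nan] nan 0
side [0.61525567 0.05617413 0.14557076] 0.14556868812530532 95
side [0.54036537 0.08446285 0.14512294] 0.1451410586866749 101
scene [0.66406208 0.1196101  0.14384259] 0.1437912170555921 180
scene [0.61526064 0.05612956 0.14364373] 0.1434410211648709 170
scene [0.54043493 0.08422218 0.14404508] 0.14388645703366554 161
scene 73 [ 0.308 -0.174] 0.0265 [30. 90. 41.]
scene 164 [ 0.4234 -0.1958] 0.0282 [135. 133. 128.]
scene 156 [ 0.4338 -0.3746] 0.0288 [ 24.  55. 111.]
side 203 [ 0.4193 -0.1954] 0.0287 [213. 211. 206.]
side 89 [ 0.3059 -0.177 ] 0.0242 [ 78. 169.  97.]
side 241 [ 0.4305 -0.3756] 0.029 [ 65. 115. 193.]
side 73 [ 0.3121 -0.6548] 0.0348 [116.  14.  11.]<stdin>:5: RuntimeWarning: Mean of empty slice.
  ret = um.true_divide(
  return _methods._mean(a, axis=axis, dtype=dtype,
  ret = ret.dtype.type(ret / rcount)
```

```bash
python3 -m handwheel '[[-1,-2.34,0,-0.128],[-1,-2.34,0,-0.128],[-1,-2.34,0,-0.128],[-1,-2.34,0,-0.128],[-1,-2.34,0,-0.128],[-1,-2.34,0,-0.128],[-1,-2.34,0,-0.128],[-1,-2.34,0,-0.128],[-1,-2.34,0,-0.128],[-1,-2.34,-3,-0.128],[-1,-2.34,-3,-0.128],[-1,-2.34,-3,-0.132],[0,0,0,0],[0,0,0,0],[0,0,0,0]]' 0.2 15
python3 - <<'E'
from h import *
tins(('wrist',)); print(arm.get_state()['eef_pos'],arm.get_state()['q'])
E
```

```text
t: 53.0
eef_pos: [0.4209, -0.1969, 0.2984]
ee_rot: [-3.141, -0.0, -1.57]
force: [0.5, 0.5, 0.3]
width: 0.0702
wrist 5152 [ 0.42   -0.1969] 0.0274 [94. 91. 90.]
wrist 774 [ 0.3124 -0.1937] 0.0152 [18. 92. 33.]
[ 0.42100912 -0.19675216  0.29868261] [-1.16197448e-02  1.13096378e-01 -5.84984294e-01  3.06947237e-04
 -8.71806498e-01  1.26841473e-02]
```

```bash
python3 -m handwheel '[[-0.08,0,-3,0],[0,0,-3.4,0],[0,0,-2,0],[0,0,-1.0,0],[0,0,0,0],[0,0,0,0]]' 0.2 15 && python3 -m handwheel '[[0,0,0,0],[0,0,0,0],[0,0,0,0],[0,0,0,0],[0,0,0,0]]' 0.6 10 &&  python3 -m handwheel '[[0,0,0,0],[0,0,0,0],[0,0,0,0],[0,0,0,0]]' 0.2 15 && python3 -m handwheel '[[0,0,0,0.14],[0,0,0,0.14],[0,0,0,0.14],[0,0,0,0.14],[0,0,0,0.14],[0,0,0,0.14],[0,0,0,0.14],[0,0,0,0.14],[0,0,0,0.14],[0,0,0,0.14],[0,0,0,0.14],[0,0,0,0],[0,0,0,0]]' 0.2 15 && python3 -m handwheel '[[0,0,0,0],[0,0,0,0],[0,0,0,0],[0,0,0,0],[0,0,0,0]]' 0.6 15 &&  python3 -m handwheel '[[0,0,3,0],[0,0,5,0],[0,0,5,0],[0,0,5,0],[0,0,0,0],[0,0,0,0]]'
```

```text
t: 53.65
eef_pos: [0.4204, -0.1969, 0.2051]
ee_rot: [-3.14, -0.0, -1.57]
force: [-0.0, -0.4, -0.8]
width: 0.0702
t: 54.15
eef_pos: [0.4199, -0.1971, 0.205]
ee_rot: [-3.14, -0.0, -1.571]
force: [-1.0, 1.4, 7.0]
width: 0.0539
t: 54.55
eef_pos: [0.4195, -0.1971, 0.2041]
ee_rot: [3.141, 0.0, -1.571]
force: [-0.3, -0.3, -0.4]
width: 0.0699
t: 55.85
eef_pos: [0.4195, -0.1971, 0.2041]
ee_rot: [-3.142, 0.0, -0.035]
force: [-0.2, -0.4, -0.7]
width: 0.0702
t: 56.35
eef_pos: [0.4195, -0.1971, 0.2042]
ee_rot: [-3.142, -0.0, -0.032]
force: [0.0, -0.5, 0.0]
width: 0.054
t: 56.95
eef_pos: [0.4194, -0.197, 0.3854]
ee_rot: [-3.141, -0.003, -0.032]
force: [-0.4, -0.4, -1.2]
width: 0.0538
```

```bash
python3 -m handwheel '[[1.0,1.9,0,0],[1.67,3.18,0,0],[1.67,3.18,0,0],[1.67,3.18,0,0],[1.67,3.18,0,0],[1.67,3.18,0,0],[1.67,3.18,0,0],[1.67,3.18,0,0],[1.67,3.18,0,0],[1.67,3.18,0,0],[1.67,3.18,0,0],[1.67,3.18,0,0],[0.7,1.3,0,0],[0,0,0,0],[0,0,0,0],[0,0,0,0]]'
python3 - <<'E'
from h import *
print(arm.get_state()['eef_pos'])
collar([.6201,.1855])
f=arm.grab_frame('wrist');P=cloud(f);m=(P[...,0]>.65)&(P[...,0]<.74)&(P[...,1]>.24)&(P[...,1]<.34);print(np.nanmax(P[m][:,2]),m.sum());save(f,'w20')
f=arm.grab_frame('scene');P=cloud(f);m=(P[...,0]>.5)&(P[...,0]<.74)&(P[...,1]>.26)&(P[...,1]<.34)&(P[...,2]<.17);print(np.nanmax(P[m][:,2]),m.sum());save(f,'a20')
E
```

```text
t: 58.55
eef_pos: [0.6197, 0.1837, 0.3836]
ee_rot: [3.141, 0.001, -0.032]
force: [-0.0, -0.0, -0.6]
width: 0.0536
[0.61974671 0.18371971 0.38360962]
collar 534 [0.6209 0.1855] [ 0  0 38 69 80 83 80 70 69 45  0  0]
0.29791709666932836 13509
0.1073999579734634 2191
```

View pics/a20.png

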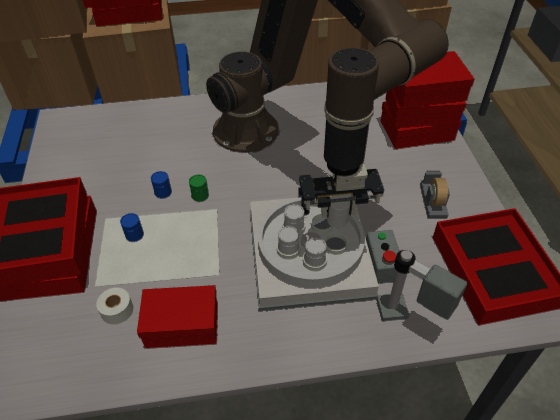

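View pics/w20.png

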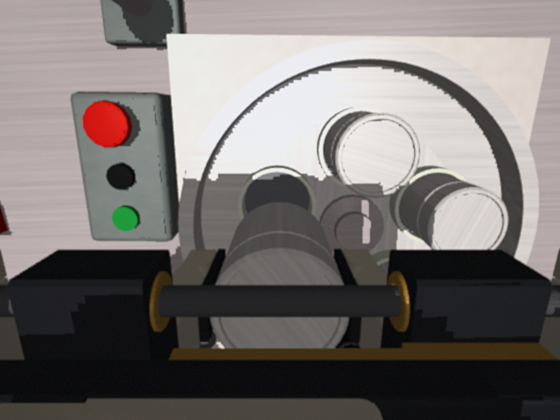

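```bash
python3 -m handwheel '[[0,0.07,-3,0],[0,0,-3,0],[0,0,-2,0],[0,0,-0.6,0],[0,0,-0.5,0],[0,0,-0.3,0],[0,0,-0.2,0],[0,0,0,0],[0,0,0,0]]'
```

```text
t: 59.6
eef_pos: [0.6204, 0.1855, 0.2888]
ee_rot: [-3.141, -0.001, -0.031]
force: [0.5, -0.4, -0.0]
width: 0.0539
```

```bash
python3 -m handwheel '[[0,0,-0.3,0],[0,0,-0.3,0],[0,0,-0.2,0],[0,0,-0.15,0],[0,0,0,0],[0,0,0,0]]' && python3 -m handwheel '[[0,0,0,0],[0,0,0,0],[0,0,0,0],[0,0,0,0],[0,0,2,0],[0,0,4,0],[0,0,5,0],[-3,-1,0,0],[-4,-1.5,0,0],[-4,-1.5,0,0],[-3,-1.5,0,0],[0,0,0,0],[0,0,0,0],[0,0,0,0]]' 0.3
python3 - <<'E'
from h import *
for n in ('side','scene','wrist'):
  f=grab(n);P=cloud(f);save(f,n+'21')
  for x,y in ((.665,.119),(.6156,.0562),(.5405,.0838),(.6202,.1855)):
    r=np.hypot(P[...,0]-x,P[...,1]-y);m=(r<.022)&(P[...,2]>.12)&(P[...,2]<.18)
    if m.sum():print(n,P[m].mean(0),np.median(P[m][:,2]),m.sum())
E
```

```text
t: 60.2
eef_pos: [0.6203, 0.1853, 0.2801]
ee_rot: [3.141, -0.001, -0.031]
force: [-4.3, -0.5, 9.3]
width: 0.0534
t: 61.6
eef_pos: [0.4809, 0.1308, 0.3888]
ee_rot: [-3.141, -0.001, -0.031]
force: [-0.2, 0.2, 0.0]
width: 0.0612
side [0.66542146 0.11929881 0.14505996] 0.14504598019199316 88
side [0.61528245 0.05614379 0.14542878] 0.14533514907778777 95
side [0.54009651 0.08374569 0.14467455] 0.14496158880172583 99
scene [0.66534136 0.11943542 0.143825  ] 0.14387461547655478 177
scene [0.61563123 0.05630243 0.14384983] 0.14387778917414443 169
scene [0.54019511 0.08358716 0.14348937] 0.1434195423569557 155
scene [0.61954676 0.18560549 0.1440379 ] 0.14408271652845345 166
wrist [0.60696883 0.05646404 0.14536721] 0.14537721628023417 2583
wrist [0.54088493 0.08375654 0.14532138] 0.14532228536043348 3781
wrist [0.61118022 0.1858072  0.14528466] 0.1452622636741633 2496
```

View pics/wrist21.png

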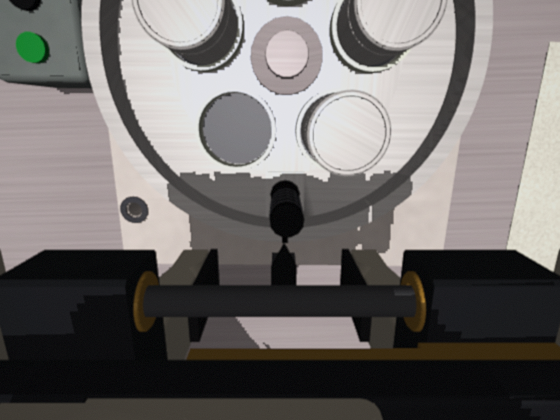

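View pics/side21.png

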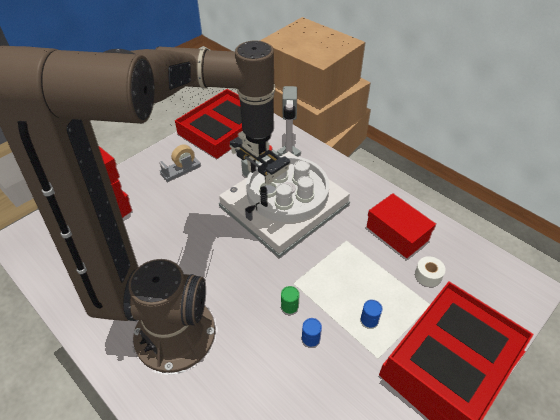

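```bash
python3 -m handwheel '[[0.6,-0.48,0,0],[0,0,-3,0],[0,0,-3,0],[0,0,-2.5,0],[0,0,-1.3,0],[0,0,0,0],[0,0,0,0],[0,0,0,0]]' 0.45 && python3 -m handwheel '[[0,0,0,0],[0,0,0,0],[0,0,0,0],[0,0,0,0],[0,0,0,0]]' 1 45
```

```text
t: 62.55
eef_pos: [0.4869, 0.1258, 0.2915]
ee_rot: [-3.141, -0.001, -0.031]
force: [0.4, -0.0, 0.3]
width: 0.0481
t: 63.05
eef_pos: [0.4863, 0.1257, 0.2909]
ee_rot: [-3.141, -0.0, -0.031]
force: [-0.6, -0.5, 2.0]
width: 0.0222
```

```bash
python3 -m handwheel '[[0,0,0.8,0],[0,0,1,0],[0,0,1.5,0],[0,0,2,0],[0,0,2,0],[0,0,2.4,0],[0,0,0,0],[0,0,0,0],[0,0,0,0]]'
python3 - <<'E'
from h import *
f=grab('wrist');save(f,'w22')
E
```

```text
t: 63.95
eef_pos: [0.4858, 0.1253, 0.3871]
ee_rot: [3.141, 0.001, -0.031]
force: [1.0, 0.9, -1.6]
width: 0.0222
```

View pics/w22.png

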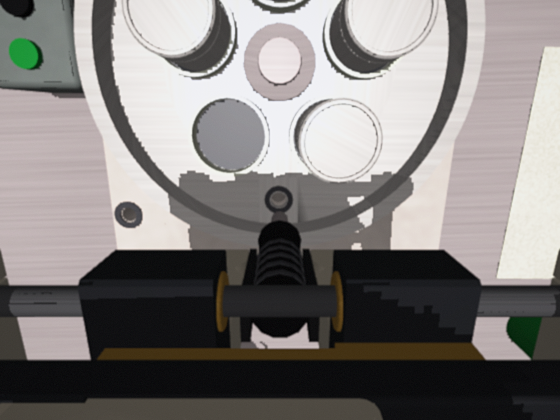

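```bash
python3 -m handwheel '[[-0.3,2.0,0,0],[-0.3,3.0,0,0],[-0.3,3.0,0,0],[-0.3,3.0,0,0],[-0.27,3.08,0,0],[0,0,0,0],[0,0,-2,0],[0,0,-2,0],[0,0,-1,0],[0,0,-0.8,0],[0,0,0,0],[0,0,0,0],[0,0,0,0]]'
python3 - <<'E'
from h import *
f=grab('wrist');save(f,'w23');f=grab('side')
cv2.imwrite('pics/s23z.png',cv2.resize(f['image'][120:240,180:330],None,fx=5,fy=5,interpolation=cv2.INTER_CUBIC)[...,::-1])
E
```

```text
t: 65.3
eef_pos: [0.4718, 0.2665, 0.3305]
ee_rot: [-3.141, -0.001, -0.031]
force: [0.3, 0.3, -2.3]
width: 0.0224
```

View pics/s23z.png

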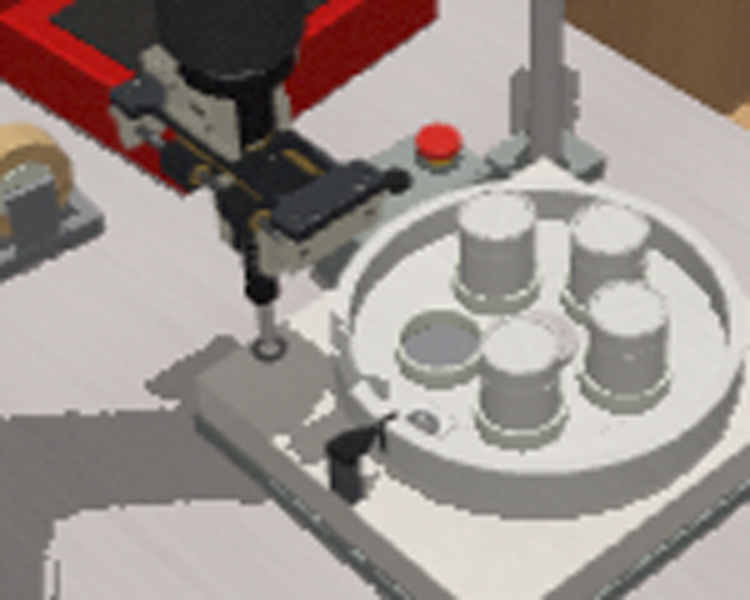

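View pics/w23.png

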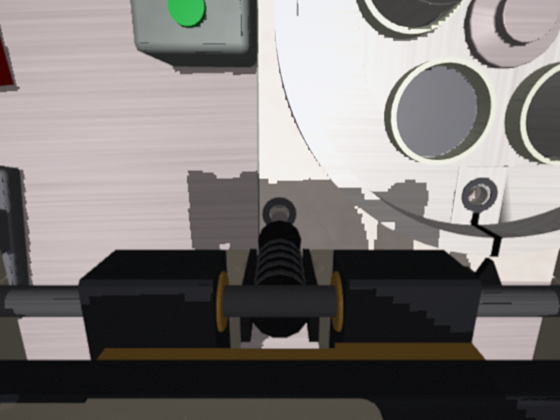

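```bash
python3 -m handwheel '[[0,0,-0.4,0],[0,0,-0.4,0],[0,0,-0.4,0],[0,0,-0.4,0],[0,0,0,0],[0,0,0,0]]'
```

```text
t: 66.0
eef_pos: [0.4716, 0.2664, 0.3135]
ee_rot: [3.141, 0.0, -0.031]
force: [0.5, 0.4, -2.0]
width: 0.022
```

```bash
python3 -m handwheel '[[0,0,-0.5,0],[0,0,-0.5,0],[0,0,-0.6,0],[0,0,-0.6,0],[0,0,-0.6,0],[0,0,-0.6,0],[0,0,0,0],[0,0,0,0]]'
```

```text
t: 66.8
eef_pos: [0.4716, 0.2664, 0.2795]
ee_rot: [3.141, 0.0, -0.031]
force: [1.3, 1.2, -0.9]
width: 0.0224
```

```bash
python3 -m handwheel '[[0,0,-0.3,0],[0,0,-0.2,0],[0,0,-0.15,0],[0,0,-0.1,0],[0,0,0,0],[0,0,0,0]]'
```

```text
t: 67.4
eef_pos: [0.4716, 0.2664, 0.2745]
ee_rot: [-3.141, -0.001, -0.03]
force: [-6.0, -1.9, 19.2]
width: 0.0225
```

Seated at 0.2745 (it was gripped at 0.2747). Release and retreat, and check.

```bash
python3 -m handwheel '[[0,0,0,0],[0,0,0,0],[0,0,0,0],[0,0,0,0],[0,0,0,0],[0,0,4,0],[0,0,4,0],[0,0,4,0],[-2,-3,0,0],[-2,-4,0,0],[-2,-4,0,0],[0,-3,0,0],[0,0,0,0],[0,0,0,0],[0,0,0,0]]' 0.4
python3 - <<'E'
from h import *
f=grab('wrist');save(f,'w24')
im=f['image']
cv2.imwrite('pics/w24z.png',cv2.resize(im[60:240,180:370],None,fx=4,fy=4,interpolation=cv2.INTER_CUBIC)[...,::-1])
for n in ('side','scene'):
  f=grab(n);P=cloud(f);save(f,n+'24')
  for x,y in ((.665,.119),(.6156,.0562),(.5405,.0838),(.6202,.1855),(.472,.2665)):
    r=np.hypot(P[...,0]-x,P[...,1]-y);m=(r<.022)&(P[...,2]>.12)&(P[...,2]<.2)
    if m.sum():print(n,P[m].mean(0),P[m].max(0)[2],np.median(P[m][:,2]),m.sum())
E
```

```text
t: 68.9
eef_pos: [0.4119, 0.1269, 0.3922]
ee_rot: [-3.141, -0.0, -0.031]
force: [0.1, 0.0, -0.0]
width: 0.0522
side [0.66375736 0.11845796 0.14538239] 0.15278573968665887 0.14557372470337654 84
side [0.61474922 0.05625536 0.14510011] 0.15412069605554526 0.14564637437047576 91
side [0.54100292 0.08349977 0.14533501] 0.15236323137253474 0.14534040245116425 97
side [0.61934065 0.18560179 0.14521763] 0.15191649629845067 0.14538732469519025 86
side [0.46469966 0.26414919 0.13400065] 0.14579071159219475 0.13619168437816404 32
scene [0.665272   0.11897324 0.14403327] 0.14917986552754764 0.1441124112182409 177
scene [0.61567736 0.05597664 0.14386583] 0.15157305554776682 0.14356996017178525 167
scene [0.54000844 0.08373978 0.14406488] 0.15152453082112835 0.14434894478912688 151
scene [0.61998954 0.1852407  0.14400242] 0.14906582525485612 0.1438800285717369 168
scene [0.47739961 0.26584652 0.13469578] 0.14466863392844773 0.1369601758675155 73
```

View pics/w24.png

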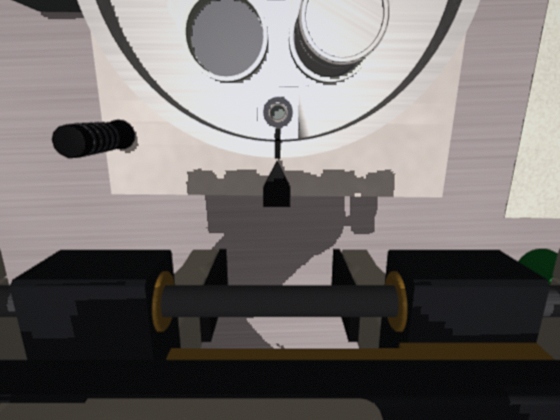

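View pics/w24z.png

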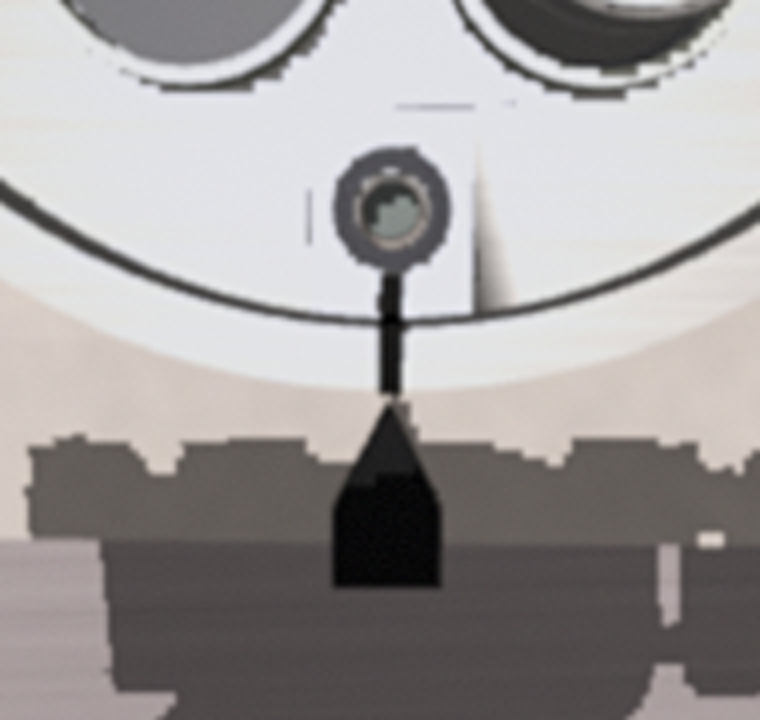

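View pics/scene24.png

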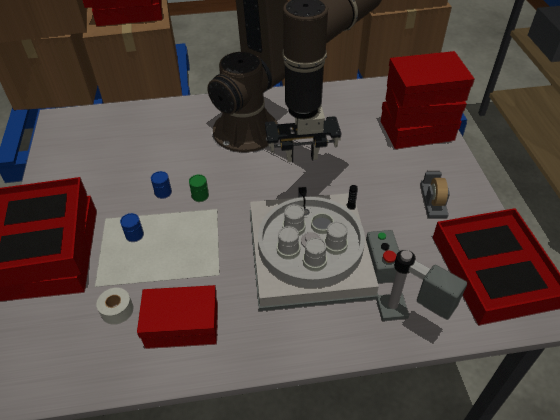

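```bash
python3 -m handwheel '[[0,0,0,0],[0,0,0,0]]'; python3 -c "
from station import arm
print(arm.job_done())"
```

```text
t: 69.25
eef_pos: [0.4116, 0.1268, 0.3919]
ee_rot: [3.141, 0.0, -0.031]
force: [0.7, -0.6, 0.5]
width: 0.0528
the job is handed in; nothing more can be done
None
```

The job is done and handed in at about 69 s of the 210 s allowed. I turned the dial home by its rim and drove the pin through it into the base. I then stood all four tins in nests 0 to 3, with nest 4 left empty, and put the pin back in its parking hole.

Last checks before hand-in:
- **Mark:** it is in line with the pointer tip to about 0.3 px in the wrist view, well under 1 mm. My first turn stopped about 3.5 mm short and needed a small correction before the pin went in.
- **Tins:** all four stand upright with their tops measured at 144–145 mm; 146 mm is expected when fully down. The paper sheet holds no silver tins, only the blue look-alike.
- **Pin:** it seated with about 19 N of push-back at the same tool height at which I first gripped it (0.2745 m against 0.2747 m).
- **Bystanders:** in the final picture the gift box, label roll, tape stand and look-alike tins are where they started. I judged this by eye, not by measurement.
- **Disagreements:** wrist-camera positions for the nests read about 1 mm further out in x than the arm's own contact readings, within the stated calibration. No knocked tin was seen.

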